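# Load carved tiles into a tapered kiln setter

## Robot

A 6-joint arm with a two-finger parallel gripper is mounted at the origin on the work surface. World frame = base frame: x ahead of the robot, y to its left, z up, the work surface at z = 0. Lengths are in m, angles in rad, forces in N, time in s.
With the tool pointing down it reaches from about 0.3 to 0.775 m from the base axis. Payload 14.6 kg.
Tool frame: the origin (TCP) lies at the very end of the fingers, on their centre line; the grasp point (between the pads) lies 19 mm behind it; z points along the fingers, x is the direction in which the jaws open and shut, and the axes are right-handed (so a half turn about z gives the same grasp; the last joint's range is limited). The gripper opens to 85 mm and grips with 20 to 120 N. Pads are 22 mm wide; open, the fingers measure 114 mm over their backs; the gripper's body (76 mm by 85 mm) begins 54 mm behind the grasp point. The pads swing forward as they close: fully open they stand 13 mm farther back than shut.
Start: joints at [1.044, 0.3, 1.521, -0, 1.321, -0.067], TCP at [0.244, 0.493, 0.231] pointing down, gripper open.
Joint ranges: [-3.03, 3.03], [-0.79, 2.21], [0.23, 2.52], [-1.04, 4.18], [0, 3.07], [-2.55, 2.55]. Speed limits (rad/s): [2.22, 2.22, 2.57, 3.14, 3.14, 3.14].

## Interface

Orientations are given as a unit quaternion [w, x, y, z].
In Python, from workcell import * gives the robot as it stands.
- The arm moves only by the tool apply_moves, never from a script. Its argument "commands" is a list of rows, each an object of numbers: "dx", "dy", "dz": the shift along the tool's x, y, z in cm; "wx", "wy", "wz": the turn, a rotation vector about the tool's x, y, z in degrees; "grip": the finger opening in cm, from 0 to 8.54. In form: [{"dx": .., "dy": .., "dz": .., "wx": .., "wy": .., "wz": .., "grip": ..}, ...]. A call has exactly 5 rows; each row shifts and turns the pose as measured when the row begins, along the tool's axes as they then stand; what a row does not reach is not made up. A row lasts 1/12 s, in which the tool goes at most 41.7 mm and 7.16 degrees, less where a joint would pass 70% of its speed; a pose out of reach is approached as far as the arm can. A call is refused whole if a number of a shift passes 4.17 or a number of a turn 7.16, either way. A call with a gripper value outside its range is refused whole. The fingers move at their own pace and stop on an object; "force" is the grip in N (left out, the last holds). Time passes only in rows, so rows that do not move let the fingers close, or fill a call up. It gives the time, the measured TCP pose, the force and the opening at its end, in the units of the state.
- read_state(): the state, without advancing time (a new reading comes with each control period).
- grab_frame(name): name is "scene" or "top"; returns a dict with "pixels" (480x640x3 uint8, red, green, blue), "range_z" (480x640 float32, m along the optical axis (not along the pixel's ray), 0 where there is no reading), "fx", "fy", "cx", "cy" (pixels), "pose" (4x4, takes a point from camera to world coordinates). Camera axes: x right, y down, z forward; pixel columns grow to the right and rows downward; lengths in m; the calibration is good to about 2 mm. A picture is of the moment at which its call begins.
- close_job(): hands the job in, once; it reports no verdict.
The state is a dict: "clock": time; "q": joint angles; "joint_velocities": joint speeds; "effort": joint torques, N m; "tcp_pos": TCP position; "tcp_rot": TCP orientation; "force": force on the tool from outside, world axes, zero at the start; "torque": the same for the moment, N m; "gripper_width": finger opening in m.
Only numpy, scipy, OpenCV 4.12 (cv2) and the standard library are available. Lean on these libraries where they do the work, as an engineer would, in place of code of your own. Each camera call takes 0.05 s, during which the arm holds its last target. There are 200 camera calls.

## Task

Two carved tiles are still standing between the pegs of the plywood board: load them into the two empty slots of the kiln tile setter, one to a slot, upright and centred along it. The slots narrow downwards, so ease each tile down until it stops of itself wedged by its own thickness; bisque chips, so feel for the walls, press down no harder than about 5 N and slowly, never let a tile drop, and leave the tiles already loaded and the other things on the bench alone.

Things in the scene. Friction and masses are not known exactly. Their poses are not given: they have to be found in the camera images.
- setter: Tile setter: a kiln shelf 140 x 300 x 12 mm, fixed, and on it in a row along its y (y = -105, -35, +35, +105 mm) four hollow refractory blocks a, b, c, d, each 120 x 42 mm, top 78 to 81 mm above the bench, with a slot right through along x: 21 mm wide at the mouth, narrowing evenly to 8.4 mm at its floor 60 mm lower (walls lean 6 degrees). b and d are empty. Origin: centre of underside, z up.
- slot_b (a point): Where the middle of the mouth of empty slot b should be: half-way along, midway between its walls, 78 mm above the bench. The block was set by hand: the true slot lies up to 2.5 mm to either side in y (parallel, and it stays put). A tile wedges here: the walls squeeze it with some 4 times the push. Axes as the setter's: x along the slot, y across, z up.
- slot_d (a point): The same for empty slot d, the last of the row on the setter's +y side; its block too lies up to 2.5 mm off in y.
- loaded_a: Tile like the others, 11 mm thick, already in slot a, leaning 6 degrees towards the setter's -y, its top 130 mm above the bench: leave alone. Origin: middle of its lower edge.
- loaded_c: Tile like it in slot c, between the two empty slots, 11.5 mm thick, top 133 mm above the bench, leaning towards the setter's -y: leave alone. Origin: middle of its lower edge.
- peg_board: Plywood board 150 x 220 x 18 mm, fixed, with two standing places at y = -48 and +48 mm: each has four dowel pegs, 8 mm thick and 40 mm high (at x = -34 and +34 mm, 13.5 mm to either side in y), between which a tile stands upright on the board with a few mm of play. Origin: centre of its underside; z up.
- tile_a_mid (a point): Centre of a tile to load: flat bisque, 100 mm wide (x), 100 mm tall (z), dark slip with carved flowers on its -y face. Thickness (y) not measured, 10 to 16 mm, unlike the other's; it settles how deep the tile goes (1 mm is nearly 5 mm of depth). 0.15 to 0.4 kg. Starts upright on the peg board, centre 68 mm above the bench.
- tile_a: The same tile; origin: middle of its lower edge (underside).
- tile_b_mid (a point): Centre of the other tile to load: same look, same 100 x 100 mm, another thickness between 10 and 16 mm.
- tile_b: The same tile; origin: middle of its lower edge (underside).
- vase: Dark slip-covered vase, 94 mm across and 165 mm tall, beyond the work: leave alone. Origin: centre of its foot.
- brush_pot: Blue pot 72 mm across and 90 mm tall with brushes up to 210 mm: leave alone. Origin: centre of its underside.
- slip_bowl: White bowl 110 mm across and 50 mm tall: leave alone. Origin: centre of its underside.
- carving_tool: Carving tool lying on the bench between setter and peg board, 155 mm long, 11 mm thick: leave alone. Origin: on the bench under its handle.
Mind the look-alikes: they are no part of the job. What is shaped like the tile_b but blue, pink or purple is not meant.

How it is judged:
At the end, for the whole second after the job is handed in: One tile in slot b, the other in slot d, each within 3 mm of where the slot is as narrow as the tile is thick, within 15 mm of the slot's middle along it and 14 mm across, leaning under 0.2 rad, in line within 0.1 rad, let go and at rest ((((x of tile_a_mid in the frame of slot_b between -0.015 and 0.015 m and y of tile_a_mid in the frame of slot_b between -0.014 and 0.014 m and z of tile_a_mid in the frame of slot_b below 0.0054 m and angle between the y axis of tile_a_mid and the y axis of setter, either way round below 0.2 rad and angle between the x axis of tile_a_mid and the x axis of setter, either way round below 0.1 rad) and (x of tile_b_mid in the frame of slot_d between -0.015 and 0.015 m and y of tile_b_mid in the frame of slot_d between -0.014 and 0.014 m and z of tile_b_mid in the frame of slot_d below 0.0268 m and angle between the y axis of tile_b_mid and the y axis of setter, either way round below 0.2 rad and angle between the x axis of tile_b_mid and the x axis of setter, either way round below 0.1 rad)) or ((x of tile_a_mid in the frame of slot_d between -0.015 and 0.015 m and y of tile_a_mid in the frame of slot_d between -0.014 and 0.014 m and z of tile_a_mid in the frame of slot_d below 0.0054 m and angle between the y axis of tile_a_mid and the y axis of setter, either way round below 0.2 rad and angle between the x axis of tile_a_mid and the x axis of setter, either way round below 0.1 rad) and (x of tile_b_mid in the frame of slot_b between -0.015 and 0.015 m and y of tile_b_mid in the frame of slot_b between -0.014 and 0.014 m and z of tile_b_mid in the frame of slot_b below 0.0268 m and angle between the y axis of tile_b_mid and the y axis of setter, either way round below 0.2 rad and angle between the x axis of tile_b_mid and the x axis of setter, either way round below 0.1 rad))) and linear speed of each of tile_a, tile_b below 0.01 m/s); the robot touches nothing.
It fails at once if a tile pressed or knocked against the setter with more than 80 N (about 20 N of push downwards) (contact force between any of tile_a, tile_b and setter above 80 N).
It fails at once if a tile let go and dropped (falling faster than 0.3 m/s, about 5 mm) ((linear speed of tile_a above 0.3 m/s and contact force between the fingers and tile_a below 0.3 N) or (linear speed of tile_b above 0.3 m/s and contact force between the fingers and tile_b below 0.3 N)).
It fails at once if a tile already loaded pushed by the robot with more than 5 N (contact force between the arm and loaded_a above 5 N or contact force between the arm and loaded_c above 5 N).
It fails at once if a bystander moved more than 15 mm (distance of any of vase, brush_pot, slip_bowl, carving_tool from where it was at the start of the episode above 0.015 m).
It also fails if it takes over 72 s, if anything falls off the work surface, if the arm or the gripper's body presses on something with over 40 N, if the wrist force passes 120 N, or if a joint passes its speed limit or range.

## Working session

There is one attempt and no reset: what is moved stays moved. The work goes in short steps, Python scripts to look and compute and a tool call to move; the robot and the scene stay as the last step left them, time stands still between calls to the robot, and variables do not carry over. Pictures are saved under pics/ and viewed, about 8 in all and at most 12, crops included, and the job is handed in when it is done.

Besides the shell and the picture viewer there is one more tool, called after "Request:" as a command line: name --argument value ..., lists and objects as JSON in quotes. apply_moves: Moves the arm, as the interface text tells. Its arguments: {"type":"object","properties":{"commands":{"type":"array"},"force":{"type":"number"}},"required":["commands"]}

```bash
mkdir -p pics; cat > h.py <<'E'
from workcell import *
import numpy as np, cv2
def pts(f):
    z=f["range_z"]; v,u=np.mgrid[0:480,0:640]
    c=np.stack([(u-f["cx"])/f["fx"]*z,(v-f["cy"])/f["fy"]*z,z],-1)
    T=np.array(f["pose"]); return c@T[:3,:3].T+T[:3,3]
E
python3 - <<'E'
from h import *
for n in("scene","top"):
    f=grab_frame(n); cv2.imwrite(f"pics/{n}0.png",f["pixels"][:,:,::-1]); np.savez(f"{n}0.npz",**f)
    print(n,f["fx"],np.round(f["pose"],3).tolist())
s=read_state(); print(s)
E
```

```text
scene 446.4842158342125 [[0.906, 0.357, -0.225, 0.874], [0.422, -0.781, 0.46, -0.571], [-0.011, -0.512, -0.859, 1.159], [0.0, 0.0, 0.0, 1.0]]
top 603.5964682005829 [[-0.027, -0.999, 0.043, 0.515], [-1.0, 0.027, -0.008, 0.015], [0.007, -0.043, -0.999, 1.479], [0.0, 0.0, 0.0, 1.0]]
{'clock': 0.1, 'q': array([ 1.04442429e+00,  3.00411860e-01,  1.52152226e+00,  3.63981262e-06,
        1.32071639e+00, -6.65556596e-02]), 'joint_velocities': array([-0.00115947, -0.00169755, -0.00223626,  0.00089789,  0.00071951,
        0.00051032]), 'effort': array([-3.25424880e-04, -5.44381285e+01, -3.62369549e+01, -1.42605204e-04,
        3.05750000e-03,  1.53491641e-06]), 'tcp_pos': array([0.24395292, 0.49269767, 0.2307787 ]), 'tcp_rot': array([ 2.46873273e-04,  8.49642268e-01,  5.27359210e-01, -4.67783713e-04]), 'force': array([ 0.3986154 , -0.60597387, -0.13933142]), 'torque': array([ 0.05163453, -0.03967692, -0.01464103]), 'gripper_width': 0.08555868752771247}
```

```bash
python3 - <<'E'
import cv2,numpy as np
a=cv2.imread('pics/scene0.png');b=cv2.imread('pics/top0.png')
cv2.imwrite('pics/both.png',cv2.resize(np.vstack([a,b]),(448*1,600*1+72))[:600] if 0 else cv2.resize(np.hstack([a,b]),(800,300)))
E
```

```text
(no output)
```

View pics/scene0.png

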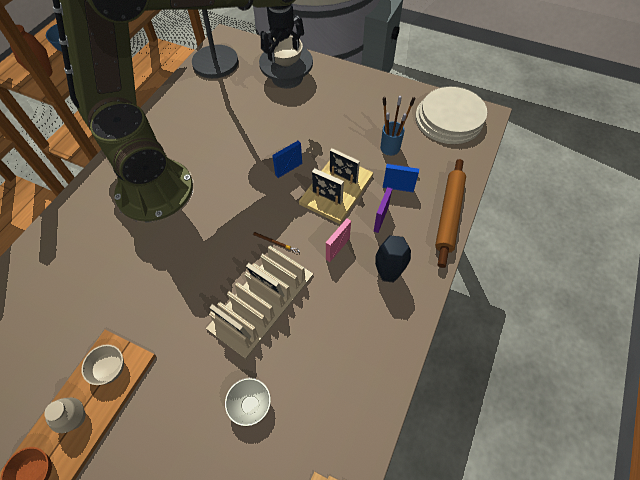

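View pics/top0.png

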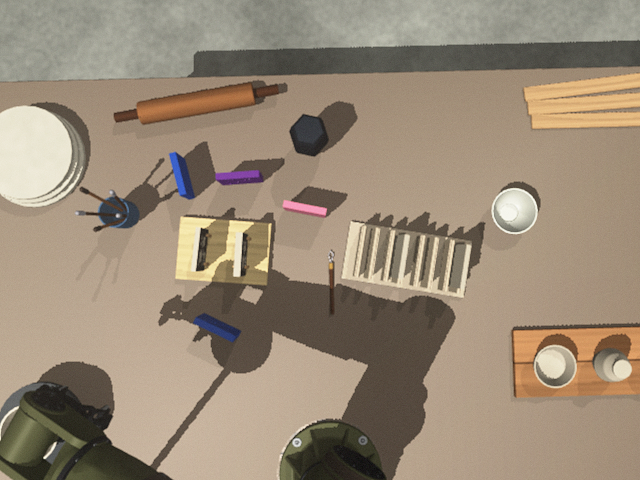

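Scene view: the dark flower-carved tiles stand on the peg board at scene (327,187) and (343,165), or top (241,254) and (201,250). The plain blue, pink and purple slabs are decoys. The setter is at scene (260,300), with its loaded tiles at about (233,322) and (265,280). Next I measure from the depth image.

```bash
python3 - <<'E'
from h import *
f=dict(np.load("top0.npz")); P=pts(f)
im=f["pixels"]
def rect(m,name):
    n,l,st,c=cv2.connectedComponentsWithStats(m.astype(np.uint8))
    for i in range(1,n):
        if st[i,4]<25: continue
        q=P[l==i]
        (cx,cy),(w,h),a=cv2.minAreaRect((q[:,:2]*1000).astype(np.float32))
        print(name,"px",c[i].round(),"n",st[i,4],"ctr mm",round(cx,1),round(cy,1),"size",round(w,1),round(h,1),"ang",round(a,1),"z",np.percentile(q[:,2],[10,50,90]).round(4))
x,y,z=P[...,0],P[...,1],P[...,2]
roi=np.zeros(z.shape,bool); roi[215:290,170:275]=1
rect(roi&(z>.105)&(z<.13),"tiletop"); rect(roi&(z>.05)&(z<.07),"pegs"); rect(roi&(z>.012)&(z<.13),"board")
roi[:]=0; roi[212:302,335:480]=1
rect(roi&(z>.09),"loaded"); rect(roi&(z>.072)&(z<.088),"walls"); rect(roi&(z>.007)&(z<.088),"setter")
A=cv2.resize(im[205:305,335:480,::-1],None,fx=5,fy=5,interpolation=cv2.INTER_CUBIC)
cv2.imwrite("pics/set.png",A)
cs=np.load("scene0.npz")["pixels"]
cv2.imwrite("pics/tiles.png",cv2.resize(cs[140:360,190:410,::-1],(590,590),interpolation=cv2.INTER_CUBIC))
E
```

```text
tiletop px [196. 250.] n 276 ctr mm 544.5 290.5 size 13.2 99.7 ang 81.9 z [0.1105 0.117  0.1208]
tiletop px [238. 255.] n 340 ctr mm 530.6 196.1 size 17.5 97.8 ang 85.4 z [0.1126 0.1174 0.1211]
pegs px [204. 248.] n 83 ctr mm 543.4 282.1 size 10.5 99.5 ang 81.2 z [0.0519 0.0598 0.0667]
board px [223. 251.] n 5506 ctr mm 540.8 244.9 size 222.1 150.4 ang 84.2 z [0.0147 0.019  0.1119]
loaded px [402. 257.] n 427 ctr mm 531.5 -86.7 size 193.6 99.7 ang 79.2 z [0.1003 0.1301 0.1357]
loaded px [463. 267.] n 487 ctr mm 524.1 -158.1 size 333.3 99.6 ang 77.1 z [0.0972 0.1255 0.1323]
walls px [360. 251.] n 244 ctr mm 530.4 -82.5 size 11.4 119.6 ang 79.4 z [0.0748 0.0798 0.0838]
walls px [374. 254.] n 259 ctr mm 524.6 -112.8 size 12.3 120.1 ang 79.4 z [0.0744 0.0791 0.0831]
walls px [389. 256.] n 243 ctr mm 517.6 -149.1 size 11.0 118.7 ang 79.5 z [0.0753 0.0795 0.0838]
walls px [396. 255.] n 68 ctr mm 517.5 -164.5 size 4.0 98.4 ang 78.9 z [0.0738 0.0803 0.0861]
walls px [419. 261.] n 249 ctr mm 504.3 -218.4 size 12.0 119.0 ang 79.0 z [0.0753 0.0798 0.0838]
walls px [433. 263.] n 269 ctr mm 498.7 -248.5 size 13.2 119.8 ang 79.6 z [0.0743 0.0796 0.0843]
walls px [449. 266.] n 254 ctr mm 491.6 -286.5 size 11.8 119.1 ang 79.8 z [0.0752 0.0793 0.0835]
walls px [456. 266.] n 95 ctr mm 490.4 -302.6 size 4.6 98.8 ang 79.1 z [0.0732 0.0801 0.0862]
walls px [399. 281.] n 26 ctr mm 458.6 -169.7 size 12.7 10.2 ang 70.2 z [0.0739 0.0799 0.0827]
walls px [458. 291.] n 27 ctr mm 432.6 -307.1 size 12.0 9.5 ang 87.8 z [0.0759 0.0789 0.0815]
setter px [403. 259.] n 5974 ctr mm 508.0 -198.1 size 301.6 141.8 ang 79.0 z [0.0101 0.0334 0.0809]
```

View pics/set.png

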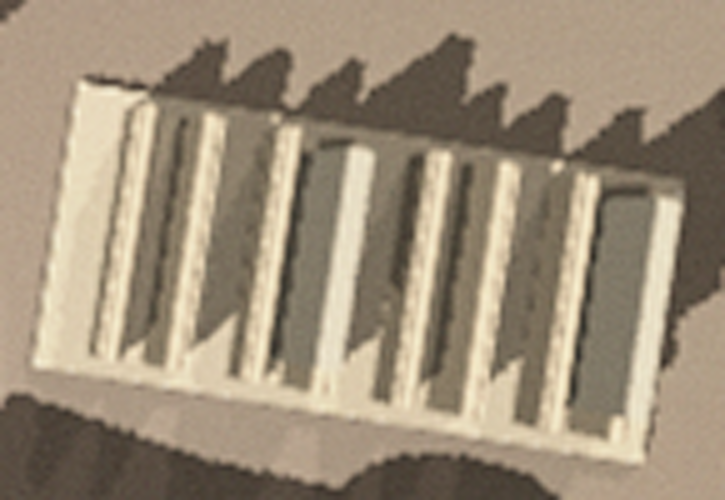

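View pics/tiles.png

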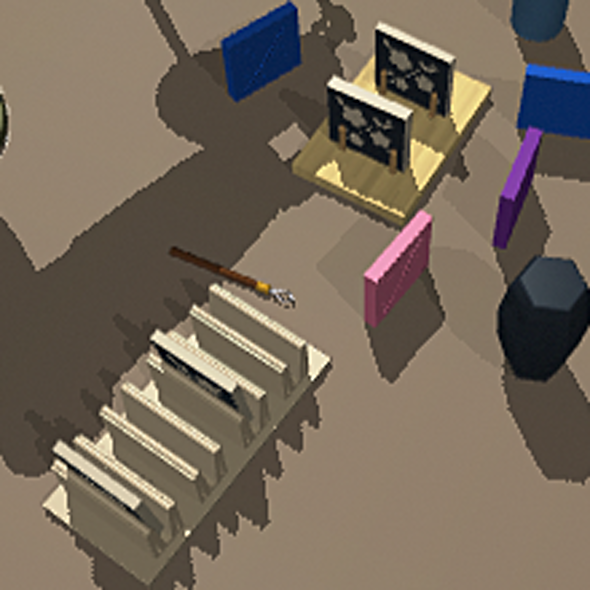

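The crops confirm the tile identities: dark slip with white flowers at crop (370,125) and (413,70). In the setter, d and b are the empty slots, at crop (160,230) and (460,280). Next I refine the tile tops by ray-casting their bright top edges.

```bash
cat >> h.py <<'E'
def onplane(f,uv,z):
    uv=np.atleast_2d(uv).astype(float); T=np.array(f["pose"])
    d=np.c_[(uv[:,0]-f["cx"])/f["fx"],(uv[:,1]-f["cy"])/f["fy"],np.ones(len(uv))]@T[:3,:3].T
    return T[:3,3]+d*((z-T[2,3])/d[:,2])[:,None]
from scipy.spatial.transform import Rotation as R
def go(x,y,z,ang):
    "deltas (cm, tool axes after turn) and turn about tool z (deg) to TCP x,y,z (mm), tool-x heading ang deg"
    s=read_state(); q=s["tcp_rot"]; M=R.from_quat([q[1],q[2],q[3],q[0]]).as_matrix()
    a=np.degrees(np.arctan2(M[1,0],M[0,0])); w=-(ang-a); t=np.radians(ang)
    d=np.array([x,y,z])/1000-s["tcp_pos"]
    X=np.array([np.cos(t),np.sin(t),0]); Y=np.array([np.sin(t),-np.cos(t),0])
    print("clk",round(s["clock"],2),"tcp",s["tcp_pos"].round(4),"heading",a.round(2),"tilt",M[:2,2].round(4),"wz",w.round(2),"dx,dy,dz cm",(100*np.array([d@X,d@Y,-d[2]])).round(2),"F",s["force"].round(2),"T",s["torque"].round(2),"grip",round(s["gripper_width"]*1000,2))
E
python3 - <<'E'
from h import *
f=dict(np.load("top0.npz")); P=pts(f); g=f["pixels"].max(2)
for n,(u0,u1) in {"A":(180,220),"B":(225,260)}.items():
    m=np.zeros(g.shape,bool); m[215:290,u0:u1]=1; m&=(P[...,2]>.105)
    v,u=np.nonzero(m&(g>110)); q=onplane(f,np.c_[u,v],.118)[:,:2]*1000
    r=cv2.minAreaRect(q.astype(np.float32)); (c,e,_)=cv2.PCACompute2(q.astype(np.float64),None)[:3] if 0 else (q.mean(0),None,0)
    _,_,V=np.linalg.svd(q-c); d=V[0]*np.sign(V[0,0])
    w=(q-c)@V[1]; print(n,len(q),"mean",c.round(1),"yaw",np.degrees(np.arctan2(d[1],d[0])).round(2),"thick~",np.percentile(w,[2,98]).round(1),len(q)*(1.36/603.6*1000)**2/100,"rect",r)
go(531,196,180,82)
E
```

```text
A 233 mean [542.6 290.4] yaw -4.82 thick~ [-8.2 32.3] 11.82865256000994 rect ((531.4075317382812, 281.99139404296875), (137.14559936523438, 63.55740737915039), 9.186293601989746)
B 315 mean [529.9 195.9] yaw -4.38 thick~ [-8.1 17. ] 15.991525993146489 rect ((537.868408203125, 187.66909790039062), (67.70513153076172, 129.22413635253906), 86.18476104736328)
clk 0.1 tcp [0.244  0.4927 0.2308] heading 63.65 tilt [-0.0005 -0.0009] wz -18.35 dx,dy,dz cm [-25.39  32.55   5.08] F [ 0.4  -0.61 -0.14] T [ 0.05 -0.04 -0.01] grip 85.56
```

Request:
apply_moves --commands '[{"wz": -6.8},{"wz": -6.8},{"wz": -6.7},{"dx": -3.3,"dy": 3.95},{"dx": -3.3,"dy": 3.95}]' --force 40

```text
invalid input
```

Request:
apply_moves --commands '[{"dx": -3.3,"dy": 3.95},{"dx": -3.3,"dy": 3.95},{"dx": -3.3,"dy": 3.95},{"dx": -3.3,"dy": 3.95},{"dx": -3.3,"dy": 3.95}]'

```text
invalid input
```

```bash
python3 -c "
from h import *
go(530.5,196,81,84)"
```

```text
clk 0.1 tcp [0.244  0.4927 0.2308] heading 63.65 tilt [-0.0005 -0.0009] wz -20.35 dx,dy,dz cm [-26.51  31.6   14.98] F [ 0.4  -0.61 -0.14] T [ 0.05 -0.04 -0.01] grip 85.56
```

Request:
apply_moves --commands '[{"dx": 0,"dy": 0,"dz": 0,"wx": 0,"wy": 0,"wz": -6.8,"grip": 8.5},{"dx": 0,"dy": 0,"dz": 0,"wx": 0,"wy": 0,"wz": -6.8,"grip": 8.5},{"dx": 0,"dy": 0,"dz": 0,"wx": 0,"wy": 0,"wz": -6.7,"grip": 8.5},{"dx": -3.3,"dy": 3.9,"dz": 0,"wx": 0,"wy": 0,"wz": 0,"grip": 8.5},{"dx": -3.3,"dy": 3.9,"dz": 0,"wx": 0,"wy": 0,"wz": 0,"grip": 8.5}]' --force 40

```text
clock: 0.52
tcp_pos: [0.3015, 0.4326, 0.2288]
tcp_rot: [0.0, 0.735, 0.678, -0.002]
force: [0.3, 1.0, 0.2]
gripper_width: 0.0851
```

Request:
apply_moves --commands '[{"dx": -3.3,"dy": 3.9,"dz": 0,"wx": 0,"wy": 0,"wz": 0,"grip": 8.5},{"dx": -3.3,"dy": 3.9,"dz": 0,"wx": 0,"wy": 0,"wz": 0,"grip": 8.5},{"dx": -3.3,"dy": 3.9,"dz": 0,"wx": 0,"wy": 0,"wz": 0,"grip": 8.5},{"dx": -3.3,"dy": 3.9,"dz": 0,"wx": 0,"wy": 0,"wz": 0,"grip": 8.5},{"dx": -3.3,"dy": 3.9,"dz": 0,"wx": 0,"wy": 0,"wz": 0,"grip": 8.5}]'

```text
clock: 0.93
tcp_pos: [0.4497, 0.2831, 0.2279]
tcp_rot: [-0.0, 0.733, 0.68, -0.004]
force: [-0.0, 0.1, 0.2]
gripper_width: 0.0846
```

```bash
python3 -c "
from h import *
go(530.5,196,81,84)"
```

```text
clk 0.93 tcp [0.4497 0.2831 0.2279] heading 85.69 tilt [-0.0053 -0.0048] wz 1.69 dx,dy,dz cm [-7.82  8.94 14.69] F [-0.04  0.13  0.23] T [-0.   -0.02  0.01] grip 84.61
```

```bash
cat >> h.py <<'E'
_go=go
def go(x,y,z,ang):
    _go(x,y,z,ang); q=read_state()["tcp_rot"]; Rt=R.from_quat([q[1],q[2],q[3],q[0]]); t=np.radians(ang)
    T=np.array([[np.cos(t),np.sin(t),0],[np.sin(t),-np.cos(t),0],[0,0,-1]])
    print("turn wx wy wz deg",np.degrees((Rt.inv()*R.from_matrix(T)).as_rotvec()).round(2))
E
python3 -c "
from h import *
go(530.5,196,81,84)"
```

```text
clk 0.93 tcp [0.4497 0.2831 0.2279] heading 85.69 tilt [-0.0053 -0.0048] wz 1.69 dx,dy,dz cm [-7.82  8.94 14.69] F [-0.04  0.13  0.23] T [-0.   -0.02  0.01] grip 84.61
turn wx wy wz deg [-0.28  0.3   1.69]
```

Request:
apply_moves --commands '[{"dx": -2.6,"dy": 3.0,"dz": 2.5,"wx": -0.3,"wy": 0.3,"wz": 1.7,"grip": 8.5},{"dx": -2.6,"dy": 3.0,"dz": 2.5,"wx": 0,"wy": 0,"wz": 0,"grip": 8.5},{"dx": -2.6,"dy": 3.0,"dz": 2.5,"wx": 0,"wy": 0,"wz": 0,"grip": 8.5},{"dx": 0,"dy": 0,"dz": 0,"wx": 0,"wy": 0,"wz": 0,"grip": 8.5},{"dx": 0,"dy": 0,"dz": 0,"wx": 0,"wy": 0,"wz": 0,"grip": 8.5}]'

```text
clock: 1.35
tcp_pos: [0.5266, 0.1991, 0.1599]
tcp_rot: [0.0, 0.746, 0.666, 0.001]
force: [-0.2, 0.4, 0.2]
gripper_width: 0.0851
```

```bash
python3 -c "
from h import *
go(530.5,196,81,84)"
```

```text
clk 1.35 tcp [0.5266 0.1991 0.1599] heading 83.47 tilt [0.0013 0.0002] wz -0.53 dx,dy,dz cm [-0.27  0.42  7.89] F [-0.21  0.45  0.21] T [ 0.03 -0.   -0.04] grip 85.11
turn wx wy wz deg [ 0.07 -0.02 -0.53]
```

Request:
apply_moves --commands '[{"dx": -0.3,"dy": 0.4,"dz": 2.0,"wx": 0,"wy": 0,"wz": -0.5,"grip": 8.5},{"dx": 0,"dy": 0,"dz": 2.0,"wx": 0,"wy": 0,"wz": 0,"grip": 8.5},{"dx": 0,"dy": 0,"dz": 2.0,"wx": 0,"wy": 0,"wz": 0,"grip": 8.5},{"dx": 0,"dy": 0,"dz": 1.8,"wx": 0,"wy": 0,"wz": 0,"grip": 8.5},{"dx": 0,"dy": 0,"dz": 0.2,"wx": 0,"wy": 0,"wz": 0,"grip": 5.0}]'

```text
clock: 1.77
tcp_pos: [0.53, 0.1979, 0.0792]
tcp_rot: [0.001, 0.743, 0.67, 0.002]
force: [-0.5, 0.8, -1.1]
gripper_width: 0.075
```

Request:
apply_moves --commands '[{"dx": 0,"dy": 0,"dz": 0,"wx": 0,"wy": 0,"wz": 0,"grip": 3.5},{"dx": 0,"dy": 0,"dz": 0,"wx": 0,"wy": 0,"wz": 0,"grip": 2.5},{"dx": 0,"dy": 0,"dz": 0,"wx": 0,"wy": 0,"wz": 0,"grip": 2.0},{"dx": 0,"dy": 0,"dz": 0,"wx": 0,"wy": 0,"wz": 0,"grip": 1.5},{"dx": 0,"dy": 0,"dz": 0,"wx": 0,"wy": 0,"wz": 0,"grip": 0.5}]' --force 40

```text
clock: 2.18
tcp_pos: [0.5302, 0.2, 0.0833]
tcp_rot: [0.002, 0.742, 0.671, 0.003]
force: [0.6, -4.1, -5.9]
gripper_width: 0.0154
```

Request:
apply_moves --commands '[{"dx": 0,"dy": 0,"dz": 0,"wx": 0,"wy": 0,"wz": 0,"grip": 0},{"dx": 0,"dy": 0,"dz": 0,"wx": 0,"wy": 0,"wz": 0,"grip": 0},{"dx": 0,"dy": 0,"dz": 0,"wx": 0,"wy": 0,"wz": 0,"grip": 0},{"dx": 0,"dy": 0,"dz": 0,"wx": 0,"wy": 0,"wz": 0,"grip": 0},{"dx": 0,"dy": 0,"dz": 0,"wx": 0,"wy": 0,"wz": 0,"grip": 0}]'

```text
clock: 2.6
tcp_pos: [0.5301, 0.1998, 0.0839]
tcp_rot: [0.002, 0.742, 0.67, 0.003]
force: [0.3, -1.0, -2.2]
gripper_width: 0.0148
```

```bash
python3 -c "
from h import *
go(530.5,196,81,84)"
```

```text
clk 2.6 tcp [0.5301 0.1998 0.0839] heading 84.2 tilt [0.0075 0.0021] wz 0.2 dx,dy,dz cm [-0.38  0.08  0.29] F [ 0.27 -0.97 -2.21] T [-0.15  0.01 -0.03] grip 14.78
turn wx wy wz deg [ 0.41 -0.16  0.2 ]
```

Request:
apply_moves --commands '[{"dx": 0,"dy": 0,"dz": -1.0,"wx": 0,"wy": 0,"wz": 0,"grip": 0},{"dx": 0,"dy": 0,"dz": -2.0,"wx": 0,"wy": 0,"wz": 0,"grip": 0},{"dx": 0,"dy": 0,"dz": -3.0,"wx": 0,"wy": 0,"wz": 0,"grip": 0},{"dx": 0,"dy": 0,"dz": -4.0,"wx": 0,"wy": 0,"wz": 0,"grip": 0},{"dx": 0,"dy": 0,"dz": -4.0,"wx": 0.4,"wy": -0.2,"wz": 0.2,"grip": 0}]'

```text
clock: 3.02
tcp_pos: [0.5256, 0.1987, 0.2224]
tcp_rot: [-0.003, 0.743, 0.669, -0.007]
force: [0.2, 0.1, -2.7]
gripper_width: 0.0149
```

Request:
apply_moves --commands '[{"dx": 0,"dy": 0,"dz": -3.0,"wx": 0,"wy": 0,"wz": 0,"grip": 0},{"dx": 0,"dy": 0,"dz": 0,"wx": 0,"wy": 0,"wz": 4.5,"grip": 0},{"dx": 0,"dy": 0,"dz": 0,"wx": 0,"wy": 0,"wz": 0,"grip": 0},{"dx": 0,"dy": 0,"dz": 0,"wx": 0,"wy": 0,"wz": 0,"grip": 0},{"dx": 0,"dy": 0,"dz": 0,"wx": 0,"wy": 0,"wz": 0,"grip": 0}]'

```text
clock: 3.43
tcp_pos: [0.5272, 0.1996, 0.2671]
tcp_rot: [-0.0, 0.768, 0.64, 0.0]
force: [-0.0, 0.6, -3.2]
gripper_width: 0.0149
```

```bash
python3 -c "
from h import *
go(501.5,-233.5,235,79.3)"
```

```text
clk 3.43 tcp [0.5272 0.1996 0.2671] heading 79.6 tilt [-0.0002  0.0003] wz 0.3 dx,dy,dz cm [-43.03   5.51   3.21] F [-0.02  0.55 -3.15] T [-0.01  0.03  0.01] grip 14.86
turn wx wy wz deg [-0.02 -0.02  0.3 ]
```

Request:
apply_moves --commands '[{"dx": -2.0,"dy": 0.2,"dz": 0,"wx": 0,"wy": 0,"wz": 0,"grip": 0},{"dx": -3.5,"dy": 0.45,"dz": 0,"wx": 0,"wy": 0,"wz": 0,"grip": 0},{"dx": -3.5,"dy": 0.45,"dz": 0,"wx": 0,"wy": 0,"wz": 0,"grip": 0},{"dx": -3.5,"dy": 0.45,"dz": 0,"wx": 0,"wy": 0,"wz": 0,"grip": 0},{"dx": -3.5,"dy": 0.45,"dz": 0,"wx": 0,"wy": 0,"wz": 0,"grip": 0}]'

```text
clock: 3.85
tcp_pos: [0.5163, 0.0387, 0.2613]
tcp_rot: [-0.003, 0.762, 0.647, -0.004]
force: [0.8, -1.3, -3.0]
gripper_width: 0.0154
```

Request:
apply_moves --commands '[{"dx": -3.5,"dy": 0.45,"dz": 0,"wx": 0,"wy": 0,"wz": 0,"grip": 0},{"dx": -3.5,"dy": 0.45,"dz": 0,"wx": 0,"wy": 0,"wz": 0,"grip": 0},{"dx": -3.5,"dy": 0.45,"dz": 0,"wx": 0,"wy": 0,"wz": 0,"grip": 0},{"dx": -3.5,"dy": 0.45,"dz": 0,"wx": 0,"wy": 0,"wz": 0,"grip": 0},{"dx": -3.5,"dy": 0.45,"dz": 0,"wx": 0,"wy": 0,"wz": 0,"grip": 0}]'

```text
clock: 4.27
tcp_pos: [0.5069, -0.1456, 0.2561]
tcp_rot: [-0.007, 0.759, 0.651, -0.006]
force: [-0.1, -0.0, -1.9]
gripper_width: 0.0152
```

```bash
python3 -c "
from h import *
go(501.5,-233.5,235,79.3)"
```

```text
clk 4.27 tcp [ 0.5069 -0.1456  0.2561] heading 81.27 tilt [-0.0194  0.0029] wz 1.97 dx,dy,dz cm [-8.74  1.1   2.11] F [-0.08 -0.01 -1.87] T [ 0.02 -0.09 -0.02] grip 15.22
turn wx wy wz deg [-1.13  0.03  1.97]
```

Request:
apply_moves --commands '[{"dx": -3.0,"dy": 0.4,"dz": 0.5,"wx": -1.1,"wy": 0,"wz": 2.0,"grip": 0},{"dx": -3.0,"dy": 0.4,"dz": 0.5,"wx": 0,"wy": 0,"wz": 0,"grip": 0},{"dx": -2.5,"dy": 0.3,"dz": 0,"wx": 0,"wy": 0,"wz": 0,"grip": 0},{"dx": 0,"dy": 0,"dz": 0,"wx": 0,"wy": 0,"wz": 0,"grip": 0},{"dx": 0,"dy": 0,"dz": 0,"wx": 0,"wy": 0,"wz": 0,"grip": 0}]'

```text
clock: 4.68
tcp_pos: [0.4989, -0.2414, 0.2394]
tcp_rot: [-0.004, 0.77, 0.638, -0.002]
force: [0.5, 0.9, -1.9]
gripper_width: 0.0149
```

```bash
python3 - <<'E'
from h import *
go(501.5,-233.5,170,79.3)
f=grab_frame("scene"); np.savez("s1.npz",**f)
u,v=260,290
cv2.imwrite("pics/s1.png",cv2.resize(f["pixels"][170:370,160:360,::-1],(600,600),interpolation=cv2.INTER_CUBIC))
P=pts(f); T=np.array(f["pose"])
E
```

```text
clk 4.68 tcp [ 0.4989 -0.2414  0.2394] heading 79.27 tilt [-0.0092  0.0036] wz -0.03 dx,dy,dz cm [0.83 0.1  6.94] F [ 0.53  0.9  -1.93] T [ 0.03 -0.01 -0.02] grip 14.9
turn wx wy wz deg [-0.55 -0.1  -0.03]
```

View pics/s1.png

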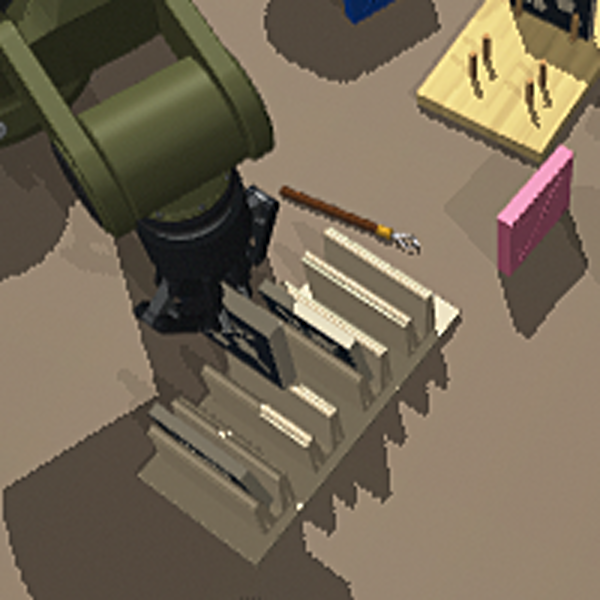

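The tile is held upright over slot b at crop (250,340). From the same frame I check the tile's offset in the hand and measure the slots again, independently of the top view.

```bash
python3 - <<'E'
from h import *
t=np.radians(-10.7); X=np.array([np.cos(t),np.sin(t)]); Y=np.array([-np.sin(t),np.cos(t)])
f=dict(np.load("s1.npz")); P=pts(f); o=np.array([.4989,-.2414])
a=((P[...,:2]-o)@X)*1000; b=((P[...,:2]-o)@Y)*1000; z=P[...,2]*1000
m=(abs(a)<65)&(abs(b)<14)&(z>150)&(z<255); 
lum=f["pixels"].max(2)
q=np.c_[a[m],b[m],z[m]]; face=q[(abs(q[:,0]-20)<30)&(q[:,2]<215)]
print(len(q),"x",np.percentile(q[:,0],[1,99]).round(1),"z",np.percentile(q[:,2],[1,3,10]).round(1))
for lo in(165,180,195): s=face[(face[:,2]>lo)&(face[:,2]<lo+15)]; print(lo,len(s),np.median(s[:,1]).round(1))
for lo in(-30,-10,10,30): s=q[(q[:,0]>lo)&(q[:,0]<lo+20)&(q[:,2]<215)]; print("x",lo,len(s),np.median(s[:,1]).round(1), s[:,2].min().round(1))
# walls, scene camera vs top camera
for n in("scene0","top0"):
    g=dict(np.load(n+".npz")); Q=pts(g); w=Q[...,:2]*1000
    a=w@X; b=w@Y; z=Q[...,2]
    for s,c in(("b",(501.5,-233.5)),("d",(527.5,-97.65))):
        c=np.array(c); aa=a-c@X; bb=b-c@Y
        m=(abs(aa)<58)&(abs(bb)<23)&(z>.073)&(z<.087)
        l=bb[m]; h,e=np.histogram(l,bins=np.arange(-24,25,2)); A=aa[(abs(bb)<23)&(abs(aa)<70)&(z>.073)&(z<.087)]
        print(n,s,h.tolist(),"x ends",np.percentile(A,[.5,99.5]).round(1))
        o1,o2=l[l<0],l[l>0]; print("   means",o1.mean().round(2),o2.mean().round(2),"inner",np.percentile(o1,95).round(1),np.percentile(o2,5).round(1),"z",np.median(z[m]).round(4))
E
```

```text
312 x [-40.7  51.4] z [175.1 176.  180.9]
165 20 -9.4
180 52 -9.5
195 51 -9.6
x -30 23 -10.0 175.1
x -10 34 -9.9 175.2
x 10 32 -10.0 175.2
x 30 74 -9.0 174.1
scene0 b [7, 31, 45, 32, 29, 12, 1, 0, 0, 0, 0, 0, 0, 0, 0, 14, 47, 31, 30, 22, 20, 17, 0, 0] x ends [-59.3  60.8]
   means -17.92 12.4 inner -13.6 7.8 z 0.0787
scene0 d [16, 29, 39, 28, 27, 12, 1, 0, 0, 0, 0, 0, 0, 0, 0, 14, 39, 31, 32, 20, 15, 18, 1, 0] x ends [-59.2  59.4]
   means -18.21 12.46 inner -13.5 7.7 z 0.0787
top0 b [0, 36, 37, 33, 43, 48, 44, 7, 0, 0, 0, 0, 0, 0, 0, 0, 6, 29, 40, 45, 48, 45, 20, 0] x ends [-58.8  59.2]
   means -15.44 15.71 inner -10.3 10.6 z 0.0799
top0 d [0, 27, 37, 38, 45, 45, 43, 3, 0, 0, 0, 0, 0, 0, 0, 0, 3, 35, 43, 45, 46, 40, 22, 0] x ends [-59.6  59.4]
   means -15.43 15.56 inner -10.7 10.7 z 0.0797
```

Request:
apply_moves --commands '[{"dx": 0.4,"dy": 0.1,"dz": 0,"wx": -0.5,"wy": -0.1,"wz": 0,"grip": 0},{"dx": 0.4,"dy": 0,"dz": 0,"wx": 0,"wy": 0,"wz": 0,"grip": 0},{"dx": 0,"dy": 0,"dz": 2.0,"wx": 0,"wy": 0,"wz": 0,"grip": 0},{"dx": 0,"dy": 0,"dz": 2.0,"wx": 0,"wy": 0,"wz": 0,"grip": 0},{"dx": 0,"dy": 0,"dz": 2.0,"wx": 0,"wy": 0,"wz": 0,"grip": 0}]'

```text
clock: 5.15
tcp_pos: [0.5042, -0.2284, 0.1815]
tcp_rot: [0.003, 0.768, 0.641, 0.002]
force: [-0.4, -0.2, -2.5]
gripper_width: 0.0147
```

Request:
apply_moves --commands '[{"dx": 0,"dy": 0,"dz": 1.0,"wx": 0,"wy": 0,"wz": 0,"grip": 0},{"dx": 0,"dy": 0,"dz": 0,"wx": 0,"wy": 0,"wz": 0,"grip": 0},{"dx": 0,"dy": 0,"dz": 0,"wx": 0,"wy": 0,"wz": 0,"grip": 0},{"dx": 0,"dy": 0,"dz": 0,"wx": 0,"wy": 0,"wz": 0,"grip": 0},{"dx": 0,"dy": 0,"dz": 0,"wx": 0,"wy": 0,"wz": 0,"grip": 0}]'

```text
clock: 5.57
tcp_pos: [0.5046, -0.224, 0.1699]
tcp_rot: [0.002, 0.766, 0.643, 0.001]
force: [0.3, 0.1, -3.0]
gripper_width: 0.015
```

```bash
python3 -c "
from h import *
go(501.4,-233.9,134,79.3)"
```

```text
clk 5.57 tcp [ 0.5046 -0.224   0.1699] heading 80.06 tilt [ 0.004  -0.0011] wz 0.76 dx,dy,dz cm [-1.04 -0.13  3.59] F [ 0.26  0.15 -3.04] T [-0.01 -0.03  0.05] grip 14.98
turn wx wy wz deg [0.24 0.02 0.76]
```

Request:
apply_moves --commands '[{"dx": -0.4,"dy": -0.05,"dz": 0,"wx": 0.2,"wy": 0,"wz": 0.7,"grip": 0},{"dx": -0.3,"dy": -0.05,"dz": 0,"wx": 0,"wy": 0,"wz": 0,"grip": 0},{"dx": -0.1,"dy": 0,"dz": 0,"wx": 0,"wy": 0,"wz": 0,"grip": 0},{"dx": 0,"dy": 0,"dz": 0,"wx": 0,"wy": 0,"wz": 0,"grip": 0},{"dx": 0,"dy": 0,"dz": 0,"wx": 0,"wy": 0,"wz": 0,"grip": 0}]'

```text
clock: 5.98
tcp_pos: [0.5028, -0.2333, 0.1729]
tcp_rot: [0.002, 0.77, 0.638, 0.001]
force: [-0.1, 0.1, -2.6]
gripper_width: 0.0151
```

```bash
python3 -c "
from h import *
go(501.4,-233.9,134,79.3)"
```

```text
clk 5.98 tcp [ 0.5028 -0.2333  0.1729] heading 79.25 tilt [ 0.0042 -0.0027] wz -0.05 dx,dy,dz cm [-0.09 -0.12  3.89] F [-0.07  0.05 -2.59] T [ 0.03  0.03 -0.01] grip 15.13
turn wx wy wz deg [ 0.27  0.11 -0.05]
```

Request:
apply_moves --commands '[{"dx": -0.1,"dy": -0.1,"dz": 0.4,"wx": 0.25,"wy": 0.1,"wz": 0,"grip": 0},{"dx": 0,"dy": 0,"dz": 0.4,"wx": 0,"wy": 0,"wz": 0,"grip": 0},{"dx": 0,"dy": 0,"dz": 0.4,"wx": 0,"wy": 0,"wz": 0,"grip": 0},{"dx": 0,"dy": 0,"dz": 0.3,"wx": 0,"wy": 0,"wz": 0,"grip": 0},{"dx": 0,"dy": 0,"dz": 0.2,"wx": 0,"wy": 0,"wz": 0,"grip": 0}]'

```text
clock: 6.4
tcp_pos: [0.5014, -0.2343, 0.1543]
tcp_rot: [-0.0, 0.77, 0.638, 0.0]
force: [-0.1, 0.2, -2.1]
gripper_width: 0.015
```

```bash
python3 -c "
from h import *
go(501.4,-233.9,134,79.3)"
```

```text
clk 6.4 tcp [ 0.5014 -0.2343  0.1543] heading 79.23 tilt [-0.      0.0001] wz -0.07 dx,dy,dz cm [ 0.04 -0.01  2.03] F [-0.12  0.18 -2.14] T [-0.   -0.02 -0.02] grip 14.95
turn wx wy wz deg [-0.   -0.01 -0.07]
```

Request:
apply_moves --commands '[{"dx": 0.03,"dy": 0,"dz": 0.2,"wx": 0,"wy": 0,"wz": 0,"grip": 0},{"dx": 0,"dy": 0,"dz": 0.25,"wx": 0,"wy": 0,"wz": 0,"grip": 0},{"dx": 0,"dy": 0,"dz": 0.25,"wx": 0,"wy": 0,"wz": 0,"grip": 0},{"dx": 0,"dy": 0,"dz": 0.25,"wx": 0,"wy": 0,"wz": 0,"grip": 0},{"dx": 0,"dy": 0,"dz": 0.15,"wx": 0,"wy": 0,"wz": 0,"grip": 0}]'

```text
clock: 6.82
tcp_pos: [0.5014, -0.2337, 0.1415]
tcp_rot: [-0.0, 0.77, 0.638, -0.0]
force: [0.0, -0.0, -3.4]
gripper_width: 0.0147
```

```bash
python3 -c "
from h import *
go(501.4,-233.9,117,79.3)"
```

```text
clk 6.82 tcp [ 0.5014 -0.2337  0.1415] heading 79.25 tilt [-0.0008  0.0005] wz -0.05 dx,dy,dz cm [-0.02  0.01  2.45] F [ 0.02 -0.02 -3.35] T [ 0.   -0.01  0.  ] grip 14.68
turn wx wy wz deg [-0.05 -0.02 -0.05]
```

Request:
apply_moves --commands '[{"dx": 0,"dy": 0,"dz": 0.15,"wx": 0,"wy": 0,"wz": 0,"grip": 0},{"dx": 0,"dy": 0,"dz": 0.15,"wx": 0,"wy": 0,"wz": 0,"grip": 0},{"dx": 0,"dy": 0,"dz": 0.15,"wx": 0,"wy": 0,"wz": 0,"grip": 0},{"dx": 0,"dy": 0,"dz": 0.15,"wx": 0,"wy": 0,"wz": 0,"grip": 0},{"dx": 0,"dy": 0,"dz": 0.15,"wx": 0,"wy": 0,"wz": 0,"grip": 0}]'

```text
clock: 7.23
tcp_pos: [0.5015, -0.2337, 0.1333]
tcp_rot: [-0.0, 0.77, 0.638, -0.0]
force: [-0.2, -0.2, -3.3]
gripper_width: 0.0152
```

```bash
python3 -c "
from h import *
go(501.4,-233.9,117,79.3)"
```

```text
clk 7.23 tcp [ 0.5015 -0.2337  0.1333] heading 79.25 tilt [-0.0005  0.0004] wz -0.05 dx,dy,dz cm [-0.02 -0.    1.63] F [-0.24 -0.16 -3.3 ] T [ 0.05 -0.01  0.08] grip 15.15
turn wx wy wz deg [-0.03 -0.02 -0.05]
```

Request:
apply_moves --commands '[{"dx": 0,"dy": 0,"dz": 0.12,"wx": 0,"wy": 0,"wz": 0,"grip": 0},{"dx": 0,"dy": 0,"dz": 0.12,"wx": 0,"wy": 0,"wz": 0,"grip": 0},{"dx": 0,"dy": 0,"dz": 0.12,"wx": 0,"wy": 0,"wz": 0,"grip": 0},{"dx": 0,"dy": 0,"dz": 0.12,"wx": 0,"wy": 0,"wz": 0,"grip": 0},{"dx": 0,"dy": 0,"dz": 0.1,"wx": 0,"wy": 0,"wz": 0,"grip": 0}]'

```text
clock: 7.65
tcp_pos: [0.5015, -0.2337, 0.127]
tcp_rot: [-0.0, 0.77, 0.638, -0.0]
force: [-0.6, -0.5, -2.9]
gripper_width: 0.0151
```

```bash
python3 -c "
from h import *
go(501.4,-233.9,117,79.3)"
```

```text
clk 7.65 tcp [ 0.5015 -0.2337  0.127 ] heading 79.26 tilt [-0.0003  0.0003] wz -0.04 dx,dy,dz cm [-0.02 -0.01  1.  ] F [-0.63 -0.46 -2.9 ] T [-0.03 -0.04 -0.  ] grip 15.09
turn wx wy wz deg [-0.02 -0.01 -0.04]
```

Request:
apply_moves --commands '[{"dx": 0,"dy": 0,"dz": 0.08,"wx": 0,"wy": 0,"wz": 0,"grip": 0},{"dx": 0,"dy": 0,"dz": 0.08,"wx": 0,"wy": 0,"wz": 0,"grip": 0},{"dx": 0,"dy": 0,"dz": 0.08,"wx": 0,"wy": 0,"wz": 0,"grip": 0},{"dx": 0,"dy": 0,"dz": 0.08,"wx": 0,"wy": 0,"wz": 0,"grip": 0},{"dx": 0,"dy": 0,"dz": 0.08,"wx": 0,"wy": 0,"wz": 0,"grip": 0}]'

```text
clock: 8.07
tcp_pos: [0.5015, -0.2337, 0.1225]
tcp_rot: [-0.0, 0.77, 0.638, -0.0]
force: [0.2, -0.4, -3.3]
gripper_width: 0.0148
```

```bash
python3 -c "
from h import *
go(501.4,-233.9,117,79.3)"
```

```text
clk 8.07 tcp [ 0.5015 -0.2337  0.1225] heading 79.25 tilt [-0.0003  0.0002] wz -0.05 dx,dy,dz cm [-0.02 -0.01  0.55] F [ 0.18 -0.35 -3.32] T [-0.01  0.01  0.01] grip 14.81
turn wx wy wz deg [-0.02 -0.01 -0.05]
```

Request:
apply_moves --commands '[{"dx": 0,"dy": 0,"dz": 0.05,"wx": 0,"wy": 0,"wz": 0,"grip": 0},{"dx": 0,"dy": 0,"dz": 0.05,"wx": 0,"wy": 0,"wz": 0,"grip": 0},{"dx": 0,"dy": 0,"dz": 0.05,"wx": 0,"wy": 0,"wz": 0,"grip": 0},{"dx": 0,"dy": 0,"dz": 0.05,"wx": 0,"wy": 0,"wz": 0,"grip": 0},{"dx": 0,"dy": 0,"dz": 0.05,"wx": 0,"wy": 0,"wz": 0,"grip": 0}]'

```text
clock: 8.48
tcp_pos: [0.5015, -0.2337, 0.1197]
tcp_rot: [-0.0, 0.77, 0.638, -0.0]
force: [0.0, 0.1, -2.4]
gripper_width: 0.0151
```

```bash
python3 -c "
from h import *
go(501.4,-233.9,117,79.3)"
```

```text
clk 8.48 tcp [ 0.5015 -0.2337  0.1197] heading 79.26 tilt [-0.0003  0.0003] wz -0.04 dx,dy,dz cm [-0.02 -0.01  0.27] F [ 0.01  0.12 -2.35] T [-0.02  0.01 -0.04] grip 15.11
turn wx wy wz deg [-0.02 -0.01 -0.04]
```

Request:
apply_moves --commands '[{"dx": 0,"dy": 0,"dz": 0.05,"wx": 0,"wy": 0,"wz": 0,"grip": 0},{"dx": 0,"dy": 0,"dz": 0.05,"wx": 0,"wy": 0,"wz": 0,"grip": 0},{"dx": 0,"dy": 0,"dz": 0.05,"wx": 0,"wy": 0,"wz": 0,"grip": 0},{"dx": 0,"dy": 0,"dz": 0.05,"wx": 0,"wy": 0,"wz": 0,"grip": 0},{"dx": 0,"dy": 0,"dz": 0.05,"wx": 0,"wy": 0,"wz": 0,"grip": 0}]'

```text
clock: 8.9
tcp_pos: [0.5016, -0.2336, 0.1171]
tcp_rot: [-0.0, 0.77, 0.638, 0.0]
force: [-0.2, 0.9, -2.4]
gripper_width: 0.0146
```

```bash
python3 -c "
from h import *
go(501.4,-233.9,117,79.3)"
```

```text
clk 8.9 tcp [ 0.5016 -0.2336  0.1171] heading 79.25 tilt [-0.0001  0.0004] wz -0.05 dx,dy,dz cm [-0.03 -0.01  0.01] F [-0.24  0.9  -2.44] T [ 0.16 -0.06 -0.01] grip 14.63
turn wx wy wz deg [-0.01 -0.02 -0.05]
```

Request:
apply_moves --commands '[{"dx": 0,"dy": 0,"dz": 0.04,"wx": 0,"wy": 0,"wz": 0,"grip": 0},{"dx": 0,"dy": 0,"dz": 0.04,"wx": 0,"wy": 0,"wz": 0,"grip": 0},{"dx": 0,"dy": 0,"dz": 0.04,"wx": 0,"wy": 0,"wz": 0,"grip": 0},{"dx": 0,"dy": 0,"dz": 0.04,"wx": 0,"wy": 0,"wz": 0,"grip": 0},{"dx": 0,"dy": 0,"dz": 0.04,"wx": 0,"wy": 0,"wz": 0,"grip": 0}]'

```text
clock: 9.32
tcp_pos: [0.5019, -0.2337, 0.1159]
tcp_rot: [0.0, 0.77, 0.638, 0.0]
force: [-3.4, 2.2, 4.2]
gripper_width: 0.0154
```

```bash
python3 -c "
from h import *
go(501.4,-233.9,117,79.3)"
```

```text
clk 9.32 tcp [ 0.5019 -0.2337  0.1159] heading 79.25 tilt [0.0008 0.0001] wz -0.05 dx,dy,dz cm [-0.03 -0.04 -0.11] F [-3.4   2.17  4.21] T [0.32 0.5  0.03] grip 15.36
turn wx wy wz deg [ 0.04 -0.01 -0.05]
```

Request:
apply_moves --commands '[{"dx": 0,"dy": 0,"dz": -0.02,"wx": 0,"wy": 0,"wz": 0,"grip": 0},{"dx": 0,"dy": 0,"dz": 0,"wx": 0,"wy": 0,"wz": 0,"grip": 0},{"dx": 0,"dy": 0,"dz": 0,"wx": 0,"wy": 0,"wz": 0,"grip": 0},{"dx": 0,"dy": 0,"dz": 0,"wx": 0,"wy": 0,"wz": 0,"grip": 0},{"dx": 0,"dy": 0,"dz": 0,"wx": 0,"wy": 0,"wz": 0,"grip": 0}]'

```text
clock: 9.73
tcp_pos: [0.5018, -0.2336, 0.1159]
tcp_rot: [0.0, 0.77, 0.638, 0.0]
force: [-0.9, 1.5, -0.7]
gripper_width: 0.0149
```

```bash
python3 - <<'E'
from h import *
go(501.4,-233.9,117,79.3)
t=np.radians(-10.7); X=np.array([np.cos(t),np.sin(t)]); Y=np.array([-np.sin(t),np.cos(t)])
f=grab_frame("scene"); P=pts(f); o=np.array([.5014,-.2337])
a=((P[...,:2]-o)@X)*1000; b=((P[...,:2]-o)@Y)*1000; z=P[...,2]*1000
for lo in(-50,-40,-30,20,30,40):
    m=(a>lo)&(a<lo+10)&(abs(b)<16)&(z>90)&(z<170); print(lo,m.sum(),"top z",np.percentile(z[m],[90,97]).round(1) if m.sum() else None,"y",np.median(b[m]))
cv2.imwrite("pics/s2.png",cv2.resize(f["pixels"][210:350,190:330,::-1],(560,560),interpolation=cv2.INTER_CUBIC))
E
```

```text
clk 9.73 tcp [ 0.5018 -0.2336  0.1159] heading 79.25 tilt [0.0007 0.0002] wz -0.05 dx,dy,dz cm [-0.03 -0.04 -0.11] F [-0.87  1.49 -0.74] T [ 0.23  0.19 -0.01] grip 14.91
turn wx wy wz deg [ 0.04 -0.02 -0.05]
-50 0 top z None y nan
-40 1 top z [99.6 99.6] y -10.717107526267938
-30 0 top z None y nan
20 48 top z [151.6 153.1] y -8.51536423848611
30 46 top z [150.4 151. ] y -8.378159846399804
40 56 top z [151.2 151.7] y -5.886935006935139
  return _methods._mean(a, axis=axis, dtype=dtype,
  ret = ret.dtype.type(ret / rcount)
```

View pics/s2.png

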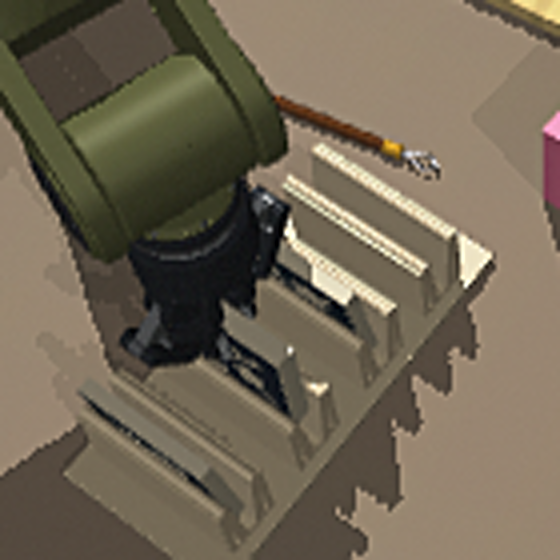

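The tile top reads 151 mm at crop (290,350); wedged with the given thickness it should read about 152 mm. It is seated, so I release gently.

Request:
apply_moves --commands '[{"dx": 0,"dy": 0,"dz": 0.02,"wx": 0,"wy": 0,"wz": 0,"grip": 0},{"dx": 0,"dy": 0,"dz": 0.02,"wx": 0,"wy": 0,"wz": 0,"grip": 0},{"dx": 0,"dy": 0,"dz": 0,"wx": 0,"wy": 0,"wz": 0,"grip": 1.5},{"dx": 0,"dy": 0,"dz": 0,"wx": 0,"wy": 0,"wz": 0,"grip": 1.6},{"dx": 0,"dy": 0,"dz": 0,"wx": 0,"wy": 0,"wz": 0,"grip": 1.7}]' --force 20

```text
clock: 10.2
tcp_pos: [0.502, -0.2339, 0.1159]
tcp_rot: [0.001, 0.77, 0.638, 0.0]
force: [-0.0, 0.1, 0.5]
gripper_width: 0.0168
```

Request:
apply_moves --commands '[{"dx": 0,"dy": 0,"dz": 0,"wx": 0,"wy": 0,"wz": 0,"grip": 1.8},{"dx": 0,"dy": 0,"dz": 0,"wx": 0,"wy": 0,"wz": 0,"grip": 2.0},{"dx": 0,"dy": 0,"dz": 0,"wx": 0,"wy": 0,"wz": 0,"grip": 2.2},{"dx": 0,"dy": 0,"dz": 0,"wx": 0,"wy": 0,"wz": 0,"grip": 2.5},{"dx": 0,"dy": 0,"dz": 0,"wx": 0,"wy": 0,"wz": 0,"grip": 2.8}]'

```text
clock: 10.62
tcp_pos: [0.5023, -0.2342, 0.1158]
tcp_rot: [0.001, 0.77, 0.638, 0.001]
force: [-0.2, 0.0, 0.1]
gripper_width: 0.0282
```

Request:
apply_moves --commands '[{"dx": 0,"dy": 0,"dz": 0,"wx": 0,"wy": 0,"wz": 0,"grip": 3.1},{"dx": 0,"dy": 0,"dz": 0,"wx": 0,"wy": 0,"wz": 0,"grip": 3.5},{"dx": 0,"dy": 0,"dz": 0,"wx": 0,"wy": 0,"wz": 0,"grip": 3.8},{"dx": 0,"dy": 0,"dz": 0,"wx": 0,"wy": 0,"wz": 0,"grip": 4.2},{"dx": 0,"dy": 0,"dz": 0,"wx": 0,"wy": 0,"wz": 0,"grip": 4.5}]'

```text
clock: 11.03
tcp_pos: [0.5023, -0.2342, 0.1158]
tcp_rot: [0.001, 0.77, 0.638, 0.001]
force: [0.1, -0.7, -0.4]
gripper_width: 0.0451
```

```bash
python3 -c "
from h import *
go(501.4,-233.9,220,79.3)"
```

```text
clk 11.03 tcp [ 0.5023 -0.2342  0.1158] heading 79.25 tilt [ 0.0023 -0.0011] wz -0.05 dx,dy,dz cm [ 1.000e-02 -9.000e-02 -1.042e+01] F [ 0.05 -0.72 -0.39] T [-0.03 -0.03 -0.  ] grip 45.14
turn wx wy wz deg [ 0.14  0.04 -0.05]
```

Request:
apply_moves --commands '[{"dx": 0,"dy": 0,"dz": -1.0,"wx": 0,"wy": 0,"wz": 0,"grip": 4.5},{"dx": 0,"dy": 0,"dz": -2.0,"wx": 0,"wy": 0,"wz": 0,"grip": 4.5},{"dx": 0,"dy": 0,"dz": -3.0,"wx": 0,"wy": 0,"wz": 0,"grip": 4.5},{"dx": 0,"dy": 0,"dz": -3.5,"wx": 0,"wy": 0,"wz": 0,"grip": 4.5},{"dx": 0,"dy": 0,"dz": -3.5,"wx": 0,"wy": 0,"wz": -3.0,"grip": 8.5}]'

```text
clock: 11.45
tcp_pos: [0.4994, -0.2326, 0.2456]
tcp_rot: [-0.005, 0.754, 0.657, -0.002]
force: [-0.5, -0.4, 0.7]
gripper_width: 0.0557
```

```bash
python3 -c "
from h import *
go(544,291,250,83.5)"
```

```text
clk 11.45 tcp [ 0.4994 -0.2326  0.2456] heading 82.2 tilt [-0.0098  0.0056] wz -1.3 dx,dy,dz cm [52.53 -1.5  -0.44] F [-0.55 -0.45  0.71] T [-0.04 -0.05  0.03] grip 55.69
turn wx wy wz deg [-0.6  -0.25 -1.3 ]
```

Request:
apply_moves --commands '[{"dx": 2.0,"dy": 0,"dz": 0,"wx": -0.6,"wy": -0.2,"wz": -1.3,"grip": 8.5},{"dx": 3.6,"dy": -0.1,"dz": 0,"wx": 0,"wy": 0,"wz": 0,"grip": 8.5},{"dx": 3.6,"dy": -0.1,"dz": 0,"wx": 0,"wy": 0,"wz": 0,"grip": 8.5},{"dx": 3.6,"dy": -0.1,"dz": 0,"wx": 0,"wy": 0,"wz": 0,"grip": 8.5},{"dx": 3.6,"dy": -0.1,"dz": 0,"wx": 0,"wy": 0,"wz": 0,"grip": 8.5}]'

```text
clock: 11.87
tcp_pos: [0.5156, -0.0702, 0.2591]
tcp_rot: [0.008, 0.748, 0.664, 0.004]
force: [1.3, -0.1, 0.0]
gripper_width: 0.085
```

Request:
apply_moves --commands '[{"dx": 3.6,"dy": -0.1,"dz": 0,"wx": 0,"wy": 0,"wz": 0,"grip": 8.5},{"dx": 3.6,"dy": -0.1,"dz": 0,"wx": 0,"wy": 0,"wz": 0,"grip": 8.5},{"dx": 3.6,"dy": -0.1,"dz": 0,"wx": 0,"wy": 0,"wz": 0,"grip": 8.5},{"dx": 3.6,"dy": -0.1,"dz": 0,"wx": 0,"wy": 0,"wz": 0,"grip": 8.5},{"dx": 3.6,"dy": -0.1,"dz": 0,"wx": 0,"wy": 0,"wz": 0,"grip": 8.5}]'

```text
clock: 12.28
tcp_pos: [0.5307, 0.118, 0.2636]
tcp_rot: [0.01, 0.748, 0.664, 0.006]
force: [0.2, -0.3, -0.9]
gripper_width: 0.0852
```

```bash
python3 -c "
from h import *
go(544,291,200,83.5)
f=grab_frame('top'); np.savez('t2.npz',**f); P=pts(f)
t=np.radians(-10.7); X=np.array([np.cos(t),np.sin(t)]); Y=np.array([-np.sin(t),np.cos(t)])
d=(P[...,:2]-[.5015,-.2335])*1000; a=d@X;b=d@Y;z=P[...,2]*1000
m=(abs(a)<70)&(abs(b)<30)&(z>100); print('tile b: n',m.sum(),'x',np.percentile(a[m],[1,99]).round(1),'y',np.percentile(b[m],[5,50,95]).round(1),'z',np.percentile(z[m],[10,50,90]).round(1))
cv2.imwrite('pics/t2.png',cv2.resize(f['pixels'][205:305,335:480,::-1],None,fx=4,fy=4,interpolation=cv2.INTER_CUBIC))"
```

```text
clk 12.28 tcp [0.5307 0.118  0.2636] heading 83.18 tilt [ 0.0227 -0.0075] wz -0.32 dx,dy,dz cm [17.34 -0.63  6.36] F [ 0.18 -0.33 -0.94] T [-0.   -0.   -0.01] grip 85.21
turn wx wy wz deg [ 1.34  0.28 -0.32]
tile b: n 486 x [-47.5  50.1] y [-6.8  3.8  8.1] z [117.2 148.8 153.4]
```

View pics/t2.png

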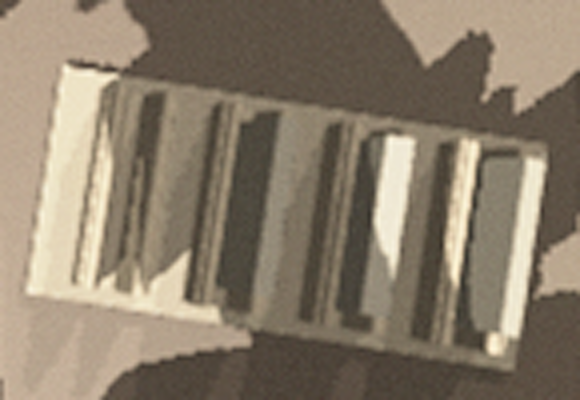

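The thick tile stands in slot b at crop (390,220), centred with its top at about 151 mm. Next is the thin tile.

Request:
apply_moves --commands '[{"dx": 3.6,"dy": -0.1,"dz": 0.5,"wx": 1.3,"wy": 0.3,"wz": -0.3,"grip": 8.5},{"dx": 3.6,"dy": -0.1,"dz": 1.0,"wx": 0,"wy": 0,"wz": 0,"grip": 8.5},{"dx": 3.6,"dy": -0.1,"dz": 1.0,"wx": 0,"wy": 0,"wz": 0,"grip": 8.5},{"dx": 3.0,"dy": -0.1,"dz": 1.0,"wx": 0,"wy": 0,"wz": 0,"grip": 8.5},{"dx": 1.5,"dy": 0,"dz": 0.5,"wx": 0,"wy": 0,"wz": 0,"grip": 8.5}]'

```text
clock: 12.75
tcp_pos: [0.5434, 0.282, 0.2285]
tcp_rot: [0.001, 0.745, 0.667, 0.003]
force: [0.0, -0.2, -0.9]
gripper_width: 0.0849
```

Request:
apply_moves --commands '[{"dx": 0,"dy": 0,"dz": 0,"wx": 0,"wy": 0,"wz": 0,"grip": 8.5},{"dx": 0,"dy": 0,"dz": 0,"wx": 0,"wy": 0,"wz": 0,"grip": 8.5},{"dx": 0,"dy": 0,"dz": 0,"wx": 0,"wy": 0,"wz": 0,"grip": 8.5},{"dx": 0,"dy": 0,"dz": 0,"wx": 0,"wy": 0,"wz": 0,"grip": 8.5},{"dx": 0,"dy": 0,"dz": 0,"wx": 0,"wy": 0,"wz": 0,"grip": 8.5}]'

```text
clock: 13.17
tcp_pos: [0.5429, 0.283, 0.2299]
tcp_rot: [0.001, 0.744, 0.668, 0.003]
force: [0.1, -0.2, 0.6]
gripper_width: 0.0853
```

```bash
python3 -c "
from h import *
go(544,292,83,83.5)"
```

```text
clk 13.17 tcp [0.5429 0.283  0.2299] heading 83.9 tilt [0.006  0.0037] wz 0.4 dx,dy,dz cm [9.000e-01 1.000e-02 1.469e+01] F [ 0.15 -0.24  0.57] T [-0.01  0.05  0.03] grip 85.26
turn wx wy wz deg [ 0.32 -0.25  0.4 ]
```

Request:
apply_moves --commands '[{"dx": 0.5,"dy": 0,"dz": 2.0,"wx": 0.3,"wy": -0.2,"wz": 0.4,"grip": 8.5},{"dx": 0.3,"dy": 0,"dz": 3.0,"wx": 0,"wy": 0,"wz": 0,"grip": 8.5},{"dx": 0,"dy": 0,"dz": 2.5,"wx": 0,"wy": 0,"wz": 0,"grip": 8.5},{"dx": 0,"dy": 0,"dz": 0.5,"wx": 0,"wy": 0,"wz": 0,"grip": 8.5},{"dx": 0,"dy": 0,"dz": 0,"wx": 0,"wy": 0,"wz": 0,"grip": 8.5}]'

```text
clock: 13.58
tcp_pos: [0.5465, 0.2876, 0.1526]
tcp_rot: [0.001, 0.748, 0.664, 0.004]
force: [1.3, 0.2, 0.4]
gripper_width: 0.0848
```

```bash
python3 -c "
from h import *
go(544,292,83,83.5)"
```

```text
clk 13.58 tcp [0.5465 0.2876 0.1526] heading 83.16 tilt [0.0077 0.0036] wz -0.34 dx,dy,dz cm [ 0.41 -0.3   6.96] F [1.32 0.21 0.44] T [0.   0.02 0.01] grip 84.77
turn wx wy wz deg [ 0.42 -0.26 -0.34]
```

Request:
apply_moves --commands '[{"dx": 0.3,"dy": -0.2,"dz": 1.5,"wx": 0.4,"wy": -0.2,"wz": -0.3,"grip": 8.5},{"dx": 0.1,"dy": 0,"dz": 2.0,"wx": 0,"wy": 0,"wz": 0,"grip": 8.5},{"dx": 0,"dy": 0,"dz": 1.6,"wx": 0,"wy": 0,"wz": 0,"grip": 8.5},{"dx": 0,"dy": 0,"dz": 1.0,"wx": 0,"wy": 0,"wz": 0,"grip": 8.5},{"dx": 0,"dy": 0,"dz": 0.3,"wx": 0,"wy": 0,"wz": 0,"grip": 8.5}]'

```text
clock: 14.0
tcp_pos: [0.5478, 0.2922, 0.0914]
tcp_rot: [0.001, 0.747, 0.665, 0.004]
force: [0.3, 0.1, 0.7]
gripper_width: 0.0849
```

```bash
python3 -c "
from h import *
go(544,292,83,83.5)"
```

```text
clk 14.0 tcp [0.5478 0.2922 0.0914] heading 83.41 tilt [0.0073 0.0043] wz -0.09 dx,dy,dz cm [-0.07 -0.38  0.84] F [0.31 0.08 0.72] T [ 0.   -0.02 -0.  ] grip 84.9
turn wx wy wz deg [ 0.39 -0.29 -0.09]
```

Request:
apply_moves --commands '[{"dx": 0,"dy": -0.3,"dz": 0.5,"wx": 0.4,"wy": -0.3,"wz": 0,"grip": 8.5},{"dx": 0,"dy": 0,"dz": 0.2,"wx": 0,"wy": 0,"wz": 0,"grip": 6.5},{"dx": 0,"dy": 0,"dz": 0,"wx": 0,"wy": 0,"wz": 0,"grip": 4.5},{"dx": 0,"dy": 0,"dz": 0,"wx": 0,"wy": 0,"wz": 0,"grip": 3.0},{"dx": 0,"dy": 0,"dz": 0,"wx": 0,"wy": 0,"wz": 0,"grip": 2.2}]' --force 20

```text
clock: 14.42
tcp_pos: [0.5456, 0.2931, 0.0861]
tcp_rot: [0.0, 0.747, 0.665, 0.001]
force: [0.3, -0.2, -0.4]
gripper_width: 0.0382
```

Request:
apply_moves --commands '[{"dx": 0,"dy": 0,"dz": 0,"wx": 0,"wy": 0,"wz": 0,"grip": 1.8},{"dx": 0,"dy": 0,"dz": 0,"wx": 0,"wy": 0,"wz": 0,"grip": 1.5},{"dx": 0,"dy": 0,"dz": 0,"wx": 0,"wy": 0,"wz": 0,"grip": 1.2},{"dx": 0,"dy": 0,"dz": 0,"wx": 0,"wy": 0,"wz": 0,"grip": 0.8},{"dx": 0,"dy": 0,"dz": 0,"wx": 0,"wy": 0,"wz": 0,"grip": 0}]'

```text
clock: 14.83
tcp_pos: [0.546, 0.2933, 0.0875]
tcp_rot: [0.001, 0.747, 0.665, 0.002]
force: [-0.3, -0.3, -0.7]
gripper_width: 0.0108
```

Request:
apply_moves --commands '[{"dx": 0,"dy": 0,"dz": 0,"wx": 0,"wy": 0,"wz": 0,"grip": 0},{"dx": 0,"dy": 0,"dz": 0,"wx": 0,"wy": 0,"wz": 0,"grip": 0},{"dx": 0,"dy": 0,"dz": 0,"wx": 0,"wy": 0,"wz": 0,"grip": 0},{"dx": 0,"dy": 0,"dz": 0,"wx": 0,"wy": 0,"wz": 0,"grip": 0},{"dx": 0,"dy": 0,"dz": 0,"wx": 0,"wy": 0,"wz": 0,"grip": 0}]' --force 40

```text
clock: 15.25
tcp_pos: [0.546, 0.2933, 0.0876]
tcp_rot: [0.001, 0.747, 0.665, 0.002]
force: [-0.9, 0.2, -0.6]
gripper_width: 0.0103
```

```bash
python3 -c "
from h import *
go(544,292,83,83.5)"
```

```text
clk 15.25 tcp [0.546  0.2933 0.0876] heading 83.42 tilt [0.0032 0.0015] wz -0.08 dx,dy,dz cm [-0.15 -0.18  0.46] F [-0.93  0.22 -0.56] T [ 0.   -0.04 -0.02] grip 10.28
turn wx wy wz deg [ 0.18 -0.1  -0.08]
```

Request:
apply_moves --commands '[{"dx": 0,"dy": 0,"dz": -1.0,"wx": 0,"wy": 0,"wz": 0,"grip": 0},{"dx": 0,"dy": 0,"dz": -2.0,"wx": 0,"wy": 0,"wz": 0,"grip": 0},{"dx": 0,"dy": 0,"dz": -3.0,"wx": 0,"wy": 0,"wz": 0,"grip": 0},{"dx": 0,"dy": 0,"dz": -4.0,"wx": 0,"wy": 0,"wz": 0,"grip": 0},{"dx": 0,"dy": 0,"dz": -4.0,"wx": 0,"wy": 0,"wz": 0,"grip": 0}]'

```text
clock: 15.67
tcp_pos: [0.5421, 0.2914, 0.224]
tcp_rot: [-0.002, 0.747, 0.665, -0.007]
force: [1.1, 1.1, -1.6]
gripper_width: 0.0103
```

Request:
apply_moves --commands '[{"dx": 0,"dy": 0,"dz": -1.0,"wx": 0,"wy": 0,"wz": 4.0,"grip": 0},{"dx": 0,"dy": 0,"dz": 0,"wx": 0,"wy": 0,"wz": 0,"grip": 0},{"dx": -2.0,"dy": 0.1,"dz": 0,"wx": 0,"wy": 0,"wz": 0,"grip": 0},{"dx": -3.3,"dy": 0.3,"dz": 0,"wx": 0,"wy": 0,"wz": 0,"grip": 0},{"dx": -3.3,"dy": 0.3,"dz": 0,"wx": 0,"wy": 0,"wz": 0,"grip": 0}]'

```text
clock: 16.08
tcp_pos: [0.5337, 0.2088, 0.2443]
tcp_rot: [-0.001, 0.766, 0.643, -0.001]
force: [0.2, -0.6, -2.1]
gripper_width: 0.0103
```

```bash
python3 -c "
from h import *
go(527.5,-97.65,240,79.3)"
```

```text
clk 16.08 tcp [0.5337 0.2088 0.2443] heading 79.97 tilt [-0.0025  0.0001] wz 0.67 dx,dy,dz cm [-30.23   5.08   0.43] F [ 0.2  -0.55 -2.1 ] T [-0.03 -0.02  0.01] grip 10.28
turn wx wy wz deg [-0.14  0.02  0.67]
```

Request:
apply_moves --commands '[{"dx": -3.4,"dy": 0.6,"dz": 0,"wx": 0,"wy": 0,"wz": 0.6,"grip": 0},{"dx": -3.4,"dy": 0.6,"dz": 0,"wx": 0,"wy": 0,"wz": 0,"grip": 0},{"dx": -3.4,"dy": 0.6,"dz": 0,"wx": 0,"wy": 0,"wz": 0,"grip": 0},{"dx": -3.4,"dy": 0.6,"dz": 0,"wx": 0,"wy": 0,"wz": 0,"grip": 0},{"dx": -3.4,"dy": 0.6,"dz": 0,"wx": 0,"wy": 0,"wz": 0,"grip": 0}]'

```text
clock: 16.5
tcp_pos: [0.5289, 0.0293, 0.2397]
tcp_rot: [-0.003, 0.765, 0.644, -0.004]
force: [1.2, 0.7, -3.7]
gripper_width: 0.0104
```

Request:
apply_moves --commands '[{"dx": -3.4,"dy": 0.6,"dz": 0,"wx": 0,"wy": 0,"wz": 0,"grip": 0},{"dx": -3.0,"dy": 0.5,"dz": 0,"wx": 0,"wy": 0,"wz": 0,"grip": 0},{"dx": -2.0,"dy": 0.3,"dz": 0,"wx": 0,"wy": 0,"wz": 0,"grip": 0},{"dx": -1.0,"dy": 0,"dz": 0,"wx": 0,"wy": 0,"wz": 0,"grip": 0},{"dx": 0,"dy": 0,"dz": 0,"wx": 0,"wy": 0,"wz": 0,"grip": 0}]'

```text
clock: 16.92
tcp_pos: [0.5233, -0.076, 0.2353]
tcp_rot: [-0.005, 0.764, 0.645, -0.007]
force: [-0.4, 0.6, -1.9]
gripper_width: 0.0104
```

```bash
python3 -c "
from h import *
go(527.5,-97.65,165,79.3)"
```

```text
clk 16.92 tcp [ 0.5233 -0.076   0.2353] heading 80.39 tilt [-0.0169 -0.0002] wz 1.09 dx,dy,dz cm [-2.05  0.82  7.03] F [-0.38  0.58 -1.92] T [ 0.05 -0.03  0.03] grip 10.39
turn wx wy wz deg [-0.95  0.18  1.09]
```

Request:
apply_moves --commands '[{"dx": -0.8,"dy": 0.3,"dz": 0,"wx": -1.0,"wy": 0.2,"wz": 1.1,"grip": 0},{"dx": -0.7,"dy": 0.3,"dz": 0.5,"wx": 0,"wy": 0,"wz": 0,"grip": 0},{"dx": -0.4,"dy": 0.1,"dz": 1.0,"wx": 0,"wy": 0,"wz": 0,"grip": 0},{"dx": -0.1,"dy": 0,"dz": 1.0,"wx": 0,"wy": 0,"wz": 0,"grip": 0},{"dx": 0,"dy": 0,"dz": 1.0,"wx": 0,"wy": 0,"wz": 0,"grip": 0}]'

```text
clock: 17.33
tcp_pos: [0.5274, -0.0961, 0.1976]
tcp_rot: [0.001, 0.769, 0.639, 0.002]
force: [0.2, -0.0, -2.6]
gripper_width: 0.0103
```

```bash
python3 -c "
from h import *
go(527.5,-97.65,165,79.3)"
```

```text
clk 17.33 tcp [ 0.5274 -0.0961  0.1976] heading 79.44 tilt [0.0039 0.0005] wz 0.14 dx,dy,dz cm [-0.15  0.04  3.26] F [ 0.16 -0.01 -2.58] T [-0.   -0.02  0.08] grip 10.33
turn wx wy wz deg [ 0.21 -0.07  0.14]
```

Request:
apply_moves --commands '[{"dx": -0.1,"dy": 0,"dz": 0.7,"wx": 0,"wy": 0,"wz": 0.1,"grip": 0},{"dx": -0.05,"dy": 0,"dz": 0.8,"wx": 0,"wy": 0,"wz": 0,"grip": 0},{"dx": 0,"dy": 0,"dz": 0.7,"wx": 0,"wy": 0,"wz": 0,"grip": 0},{"dx": 0,"dy": 0,"dz": 0.5,"wx": 0,"wy": 0,"wz": 0,"grip": 0},{"dx": 0,"dy": 0,"dz": 0.2,"wx": 0,"wy": 0,"wz": 0,"grip": 0}]'

```text
clock: 17.75
tcp_pos: [0.526, -0.0957, 0.1617]
tcp_rot: [-0.001, 0.769, 0.639, 0.0]
force: [0.2, 1.1, -2.8]
gripper_width: 0.0104
```

```bash
python3 - <<'E'
from h import *
go(527.5,-97.65,150,79.3)
t=np.radians(-10.7); X=np.array([np.cos(t),np.sin(t)]); Y=np.array([-np.sin(t),np.cos(t)])
f=grab_frame("scene"); P=pts(f); o=read_state()["tcp_pos"][:2]
a=((P[...,:2]-o)@X)*1000; b=((P[...,:2]-o)@Y)*1000; z=P[...,2]*1000
m=(abs(a)<65)&(abs(b)<14)&(z>97)&(z<180); print("x",np.percentile(a[m],[1,99]).round(1),"zmin/max",z[m].min().round(1),np.percentile(z[m&(a>20)],97).round(1))
for lo in(100,115,130,145): n=m&(z>lo)&(z<lo+15)&(a>10)&(a<45); print(lo,n.sum(),np.median(b[n]).round(1))
E
```

```text
clk 17.75 tcp [ 0.526  -0.0957  0.1617] heading 79.47 tilt [-0.0016  0.0022] wz 0.17 dx,dy,dz cm [-0.16  0.19  1.17] F [ 0.2   1.1  -2.76] T [ 0.02 -0.02 -0.02] grip 10.38
turn wx wy wz deg [-0.11 -0.11  0.17]
x [-46.4  49.5] zmin/max 97.2 177.9
100 27 -7.1
115 23 -7.3
130 24 -6.9
145 29 -7.2
```

Request:
apply_moves --commands '[{"dx": -0.12,"dy": 0.15,"dz": 0.2,"wx": 0,"wy": 0,"wz": 0.1,"grip": 0},{"dx": -0.05,"dy": 0,"dz": 0.3,"wx": 0,"wy": 0,"wz": 0,"grip": 0},{"dx": 0,"dy": 0,"dz": 0.2,"wx": 0,"wy": 0,"wz": 0,"grip": 0},{"dx": 0,"dy": 0,"dz": 0.2,"wx": 0,"wy": 0,"wz": 0,"grip": 0},{"dx": 0,"dy": 0,"dz": 0.1,"wx": 0,"wy": 0,"wz": 0,"grip": 0}]'

```text
clock: 18.22
tcp_pos: [0.528, -0.098, 0.152]
tcp_rot: [-0.0, 0.77, 0.639, 0.001]
force: [-0.7, 0.1, -2.2]
gripper_width: 0.0105
```

```bash
python3 -c "
from h import *
go(527.5,-97.65,100,79.3)"
```

```text
clk 18.22 tcp [ 0.528 -0.098  0.152] heading 79.36 tilt [0.0007 0.0016] wz 0.06 dx,dy,dz cm [ 0.03 -0.05  5.2 ] F [-0.67  0.13 -2.2 ] T [-0.05 -0.06 -0.03] grip 10.5
turn wx wy wz deg [ 0.02 -0.1   0.06]
```

Request:
apply_moves --commands '[{"dx": 0.03,"dy": 0,"dz": 0.2,"wx": 0,"wy": 0,"wz": 0,"grip": 0},{"dx": 0,"dy": 0,"dz": 0.25,"wx": 0,"wy": 0,"wz": 0,"grip": 0},{"dx": 0,"dy": 0,"dz": 0.25,"wx": 0,"wy": 0,"wz": 0,"grip": 0},{"dx": 0,"dy": 0,"dz": 0.25,"wx": 0,"wy": 0,"wz": 0,"grip": 0},{"dx": 0,"dy": 0,"dz": 0.25,"wx": 0,"wy": 0,"wz": 0,"grip": 0}]'

```text
clock: 18.63
tcp_pos: [0.5283, -0.0977, 0.1394]
tcp_rot: [0.0, 0.77, 0.639, 0.001]
force: [0.2, 0.1, -2.2]
gripper_width: 0.0105
```

```bash
python3 -c "
from h import *
go(527.5,-97.65,100,79.3)"
```

```text
clk 18.63 tcp [ 0.5283 -0.0977  0.1394] heading 79.36 tilt [0.0019 0.0013] wz 0.06 dx,dy,dz cm [-0.01 -0.08  3.94] F [ 0.23  0.08 -2.19] T [-0.02 -0.01  0.02] grip 10.5
turn wx wy wz deg [ 0.09 -0.09  0.06]
```

Request:
apply_moves --commands '[{"dx": 0,"dy": 0,"dz": 0.25,"wx": 0,"wy": 0,"wz": 0,"grip": 0},{"dx": 0,"dy": 0,"dz": 0.25,"wx": 0,"wy": 0,"wz": 0,"grip": 0},{"dx": 0,"dy": 0,"dz": 0.25,"wx": 0,"wy": 0,"wz": 0,"grip": 0},{"dx": 0,"dy": 0,"dz": 0.2,"wx": 0,"wy": 0,"wz": 0,"grip": 0},{"dx": 0,"dy": 0,"dz": 0.15,"wx": 0,"wy": 0,"wz": 0,"grip": 0}]'

```text
clock: 19.05
tcp_pos: [0.5282, -0.0976, 0.1268]
tcp_rot: [-0.0, 0.77, 0.639, 0.001]
force: [0.2, -0.6, -2.5]
gripper_width: 0.0101
```

```bash
python3 -c "
from h import *
go(527.5,-97.65,100,79.3)"
```

```text
clk 19.05 tcp [ 0.5282 -0.0976  0.1268] heading 79.36 tilt [0.0013 0.0015] wz 0.06 dx,dy,dz cm [-0.02 -0.06  2.68] F [ 0.2  -0.58 -2.49] T [ 0.02  0.04 -0.01] grip 10.06
turn wx wy wz deg [ 0.06 -0.1   0.06]
```

Bottom now at about 57 mm, no contact. Continuing at smaller steps.

Request:
apply_moves --commands '[{"dx": 0,"dy": 0,"dz": 0.15,"wx": 0,"wy": 0,"wz": 0,"grip": 0},{"dx": 0,"dy": 0,"dz": 0.15,"wx": 0,"wy": 0,"wz": 0,"grip": 0},{"dx": 0,"dy": 0,"dz": 0.15,"wx": 0,"wy": 0,"wz": 0,"grip": 0},{"dx": 0,"dy": 0,"dz": 0.15,"wx": 0,"wy": 0,"wz": 0,"grip": 0},{"dx": 0,"dy": 0,"dz": 0.15,"wx": 0,"wy": 0,"wz": 0,"grip": 0}]'

```text
clock: 19.47
tcp_pos: [0.5282, -0.0977, 0.1186]
tcp_rot: [-0.0, 0.77, 0.639, 0.001]
force: [0.3, -0.0, -2.4]
gripper_width: 0.0107
```

```bash
python3 -c "
from h import *
go(527.5,-97.65,100,79.3)"
```

```text
clk 19.47 tcp [ 0.5282 -0.0977  0.1186] heading 79.36 tilt [0.0015 0.0014] wz 0.06 dx,dy,dz cm [-0.01 -0.07  1.86] F [ 0.26 -0.02 -2.37] T [-0.01  0.02 -0.  ] grip 10.7
turn wx wy wz deg [ 0.07 -0.09  0.06]
```

Request:
apply_moves --commands '[{"dx": 0,"dy": 0,"dz": 0.1,"wx": 0,"wy": 0,"wz": 0,"grip": 0},{"dx": 0,"dy": 0,"dz": 0.1,"wx": 0,"wy": 0,"wz": 0,"grip": 0},{"dx": 0,"dy": 0,"dz": 0.1,"wx": 0,"wy": 0,"wz": 0,"grip": 0},{"dx": 0,"dy": 0,"dz": 0.1,"wx": 0,"wy": 0,"wz": 0,"grip": 0},{"dx": 0,"dy": 0,"dz": 0.1,"wx": 0,"wy": 0,"wz": 0,"grip": 0}]'

```text
clock: 19.88
tcp_pos: [0.5283, -0.0976, 0.113]
tcp_rot: [-0.0, 0.77, 0.639, 0.001]
force: [0.5, -0.0, -2.3]
gripper_width: 0.0105
```

```bash
python3 -c "
from h import *
go(527.5,-97.65,100,79.3)"
```

```text
clk 19.88 tcp [ 0.5283 -0.0976  0.113 ] heading 79.36 tilt [0.0016 0.0014] wz 0.06 dx,dy,dz cm [-0.02 -0.08  1.3 ] F [ 0.46 -0.02 -2.3 ] T [ 0.01 -0.06 -0.01] grip 10.54
turn wx wy wz deg [ 0.07 -0.1   0.06]
```

Request:
apply_moves --commands '[{"dx": 0,"dy": 0,"dz": 0.1,"wx": 0,"wy": 0,"wz": 0,"grip": 0},{"dx": 0,"dy": 0,"dz": 0.1,"wx": 0,"wy": 0,"wz": 0,"grip": 0},{"dx": 0,"dy": 0,"dz": 0.1,"wx": 0,"wy": 0,"wz": 0,"grip": 0},{"dx": 0,"dy": 0,"dz": 0.1,"wx": 0,"wy": 0,"wz": 0,"grip": 0},{"dx": 0,"dy": 0,"dz": 0.08,"wx": 0,"wy": 0,"wz": 0,"grip": 0}]'

```text
clock: 20.3
tcp_pos: [0.5283, -0.0976, 0.1077]
tcp_rot: [-0.0, 0.77, 0.639, 0.001]
force: [-0.1, 1.0, -2.1]
gripper_width: 0.0102
```

```bash
python3 -c "
from h import *
go(527.5,-97.65,100,79.3)"
```

```text
clk 20.3 tcp [ 0.5283 -0.0976  0.1077] heading 79.37 tilt [0.0016 0.0014] wz 0.07 dx,dy,dz cm [-0.02 -0.08  0.77] F [-0.1   0.98 -2.05] T [-0.01  0.02 -0.04] grip 10.16
turn wx wy wz deg [ 0.08 -0.09  0.07]
```

Request:
apply_moves --commands '[{"dx": 0,"dy": 0,"dz": 0.06,"wx": 0,"wy": 0,"wz": 0,"grip": 0},{"dx": 0,"dy": 0,"dz": 0.06,"wx": 0,"wy": 0,"wz": 0,"grip": 0},{"dx": 0,"dy": 0,"dz": 0.06,"wx": 0,"wy": 0,"wz": 0,"grip": 0},{"dx": 0,"dy": 0,"dz": 0.06,"wx": 0,"wy": 0,"wz": 0,"grip": 0},{"dx": 0,"dy": 0,"dz": 0.05,"wx": 0,"wy": 0,"wz": 0,"grip": 0}]'

```text
clock: 20.72
tcp_pos: [0.5283, -0.0976, 0.1045]
tcp_rot: [0.0, 0.77, 0.639, 0.001]
force: [0.9, 0.5, -2.2]
gripper_width: 0.0105
```

```bash
python3 -c "
from h import *
go(527.5,-97.65,100,79.3)"
```

```text
clk 20.72 tcp [ 0.5283 -0.0976  0.1045] heading 79.36 tilt [0.0016 0.0014] wz 0.06 dx,dy,dz cm [-0.02 -0.08  0.45] F [ 0.88  0.45 -2.21] T [0.02 0.01 0.02] grip 10.45
turn wx wy wz deg [ 0.08 -0.09  0.06]
```

Request:
apply_moves --commands '[{"dx": 0,"dy": 0,"dz": 0.05,"wx": 0,"wy": 0,"wz": 0,"grip": 0},{"dx": 0,"dy": 0,"dz": 0.05,"wx": 0,"wy": 0,"wz": 0,"grip": 0},{"dx": 0,"dy": 0,"dz": 0.05,"wx": 0,"wy": 0,"wz": 0,"grip": 0},{"dx": 0,"dy": 0,"dz": 0.05,"wx": 0,"wy": 0,"wz": 0,"grip": 0},{"dx": 0,"dy": 0,"dz": 0.04,"wx": 0,"wy": 0,"wz": 0,"grip": 0}]'

```text
clock: 21.13
tcp_pos: [0.5284, -0.0977, 0.1019]
tcp_rot: [0.0, 0.77, 0.639, 0.001]
force: [-0.5, -0.3, -1.2]
gripper_width: 0.0104
```

```bash
python3 -c "
from h import *
go(527.5,-97.65,100,79.3)"
```

```text
clk 21.13 tcp [ 0.5284 -0.0977  0.1019] heading 79.37 tilt [0.0018 0.0012] wz 0.07 dx,dy,dz cm [-0.01 -0.09  0.19] F [-0.53 -0.3  -1.23] T [-0.13 -0.02 -0.01] grip 10.44
turn wx wy wz deg [ 0.09 -0.08  0.07]
```

Request:
apply_moves --commands '[{"dx": 0,"dy": 0,"dz": 0.03,"wx": 0,"wy": 0,"wz": 0,"grip": 0},{"dx": 0,"dy": 0,"dz": 0.03,"wx": 0,"wy": 0,"wz": 0,"grip": 0},{"dx": 0,"dy": 0,"dz": 0.03,"wx": 0,"wy": 0,"wz": 0,"grip": 0},{"dx": 0,"dy": 0,"dz": 0.02,"wx": 0,"wy": 0,"wz": 0,"grip": 0},{"dx": 0,"dy": 0,"dz": 0.02,"wx": 0,"wy": 0,"wz": 0,"grip": 0}]'

```text
clock: 21.55
tcp_pos: [0.5284, -0.0978, 0.1005]
tcp_rot: [0.0, 0.77, 0.638, 0.001]
force: [-0.2, -0.8, -2.3]
gripper_width: 0.0104
```

```bash
python3 -c "
from h import *
go(527.5,-97.65,100,79.3)"
```

```text
clk 21.55 tcp [ 0.5284 -0.0978  0.1005] heading 79.36 tilt [0.002 0.001] wz 0.06 dx,dy,dz cm [-0.   -0.09  0.05] F [-0.16 -0.79 -2.33] T [-0.17  0.07 -0.01] grip 10.42
turn wx wy wz deg [ 0.1  -0.08  0.06]
```

Request:
apply_moves --commands '[{"dx": -0.02,"dy": 0,"dz": 0.03,"wx": 0,"wy": 0,"wz": 0,"grip": 0},{"dx": -0.01,"dy": 0,"dz": 0.03,"wx": 0,"wy": 0,"wz": 0,"grip": 0},{"dx": 0,"dy": 0,"dz": 0.03,"wx": 0,"wy": 0,"wz": 0,"grip": 0},{"dx": 0,"dy": 0,"dz": 0.03,"wx": 0,"wy": 0,"wz": 0,"grip": 0},{"dx": 0,"dy": 0,"dz": 0.02,"wx": 0,"wy": 0,"wz": 0,"grip": 0}]'

```text
clock: 21.97
tcp_pos: [0.5285, -0.098, 0.0993]
tcp_rot: [0.0, 0.77, 0.638, 0.001]
force: [-0.7, 1.0, 1.2]
gripper_width: 0.0105
```

```bash
python3 -c "
from h import *
go(527.5,-97.65,100,79.3)"
```

```text
clk 21.97 tcp [ 0.5285 -0.098   0.0993] heading 79.36 tilt [0.0024 0.0012] wz 0.06 dx,dy,dz cm [ 0.02 -0.11 -0.07] F [-0.67  1.01  1.19] T [ 0.1   0.23 -0.07] grip 10.51
turn wx wy wz deg [ 0.12 -0.09  0.06]
```

Request:
apply_moves --commands '[{"dx": 0,"dy": 0,"dz": 0.03,"wx": 0,"wy": 0,"wz": 0,"grip": 0},{"dx": 0,"dy": 0,"dz": 0.03,"wx": 0,"wy": 0,"wz": 0,"grip": 0},{"dx": 0,"dy": 0,"dz": 0.02,"wx": 0,"wy": 0,"wz": 0,"grip": 0},{"dx": 0,"dy": 0,"dz": 0,"wx": 0,"wy": 0,"wz": 0,"grip": 0},{"dx": 0,"dy": 0,"dz": 0,"wx": 0,"wy": 0,"wz": 0,"grip": 0}]'

```text
clock: 22.38
tcp_pos: [0.5286, -0.098, 0.0992]
tcp_rot: [0.001, 0.77, 0.638, 0.001]
force: [-2.0, -0.6, 0.6]
gripper_width: 0.0102
```

```bash
python3 -c "
from h import *
go(527.5,-97.65,100,79.3)
f=grab_frame('scene'); P=pts(f)
t=np.radians(-10.7); X=np.array([np.cos(t),np.sin(t)]); Y=np.array([-np.sin(t),np.cos(t)])
d=(P[...,:2]-[.5283,-.0978])*1000; a=d@X;b=d@Y;z=P[...,2]*1000
for lo in(20,30,40):
    m=(a>lo)&(a<lo+10)&(abs(b)<12)&(z>90)&(z<150); print(lo,m.sum(),np.percentile(z[m],[90,97]).round(1))"
```

```text
clk 22.38 tcp [ 0.5286 -0.098   0.0992] heading 79.35 tilt [0.0029 0.0011] wz 0.05 dx,dy,dz cm [ 0.02 -0.12 -0.08] F [-1.97 -0.64  0.64] T [ 0.06  0.23 -0.05] grip 10.21
turn wx wy wz deg [ 0.15 -0.09  0.05]
20 29 [128.9 129.6]
30 34 [128.8 129.3]
40 50 [129.2 130.3]
```

The tile stopped by itself with its top at about 129.5 mm; 130.4 mm was expected. Releasing.

Request:
apply_moves --commands '[{"dx": 0,"dy": 0,"dz": 0,"wx": 0,"wy": 0,"wz": 0,"grip": 1.0},{"dx": 0,"dy": 0,"dz": 0,"wx": 0,"wy": 0,"wz": 0,"grip": 1.1},{"dx": 0,"dy": 0,"dz": 0,"wx": 0,"wy": 0,"wz": 0,"grip": 1.2},{"dx": 0,"dy": 0,"dz": 0,"wx": 0,"wy": 0,"wz": 0,"grip": 1.3},{"dx": 0,"dy": 0,"dz": 0,"wx": 0,"wy": 0,"wz": 0,"grip": 1.5}]' --force 20

```text
clock: 22.85
tcp_pos: [0.5289, -0.0981, 0.099]
tcp_rot: [0.001, 0.77, 0.639, 0.002]
force: [0.3, 0.0, 0.2]
gripper_width: 0.0151
```

Request:
apply_moves --commands '[{"dx": 0,"dy": 0,"dz": 0,"wx": 0,"wy": 0,"wz": 0,"grip": 1.7},{"dx": 0,"dy": 0,"dz": 0,"wx": 0,"wy": 0,"wz": 0,"grip": 1.9},{"dx": 0,"dy": 0,"dz": 0,"wx": 0,"wy": 0,"wz": 0,"grip": 2.2},{"dx": 0,"dy": 0,"dz": 0,"wx": 0,"wy": 0,"wz": 0,"grip": 2.5},{"dx": 0,"dy": 0,"dz": 0,"wx": 0,"wy": 0,"wz": 0,"grip": 2.8}]'

```text
clock: 23.27
tcp_pos: [0.5291, -0.0981, 0.0991]
tcp_rot: [0.001, 0.77, 0.639, 0.002]
force: [0.6, 0.3, 0.7]
gripper_width: 0.0277
```

Request:
apply_moves --commands '[{"dx": 0,"dy": 0,"dz": 0,"wx": 0,"wy": 0,"wz": 0,"grip": 3.2},{"dx": 0,"dy": 0,"dz": 0,"wx": 0,"wy": 0,"wz": 0,"grip": 3.6},{"dx": 0,"dy": 0,"dz": 0,"wx": 0,"wy": 0,"wz": 0,"grip": 4.0},{"dx": 0,"dy": 0,"dz": 0,"wx": 0,"wy": 0,"wz": 0,"grip": 4.4},{"dx": 0,"dy": 0,"dz": 0,"wx": 0,"wy": 0,"wz": 0,"grip": 4.4}]'

```text
clock: 23.68
tcp_pos: [0.5291, -0.0982, 0.0991]
tcp_rot: [0.001, 0.77, 0.639, 0.002]
force: [0.0, -0.5, 0.1]
gripper_width: 0.0439
```

Request:
apply_moves --commands '[{"dx": 0,"dy": 0,"dz": -1.0,"wx": 0,"wy": 0,"wz": 0,"grip": 4.4},{"dx": 0,"dy": 0,"dz": -2.0,"wx": 0,"wy": 0,"wz": 0,"grip": 4.4},{"dx": 0,"dy": 0,"dz": -3.0,"wx": 0,"wy": 0,"wz": 0,"grip": 4.4},{"dx": 0,"dy": 0,"dz": -3.5,"wx": 0,"wy": 0,"wz": 0,"grip": 4.4},{"dx": 0,"dy": 0,"dz": -3.5,"wx": 0,"wy": 0,"wz": 0,"grip": 4.4}]'

```text
clock: 24.1
tcp_pos: [0.5256, -0.0975, 0.229]
tcp_rot: [-0.004, 0.77, 0.638, -0.002]
force: [0.1, 0.5, 1.1]
gripper_width: 0.044
```

Request:
apply_moves --commands '[{"dx": 2.0,"dy": 0,"dz": -2.0,"wx": 0,"wy": 0,"wz": 0,"grip": 4.4},{"dx": 3.5,"dy": 0,"dz": 0,"wx": 0,"wy": 0,"wz": 0,"grip": 4.4},{"dx": 3.5,"dy": 0,"dz": 0,"wx": 0,"wy": 0,"wz": 0,"grip": 4.4},{"dx": 3.5,"dy": 0,"dz": 0,"wx": 0,"wy": 0,"wz": 0,"grip": 4.4},{"dx": 3.5,"dy": 0,"dz": 0,"wx": 0,"wy": 0,"wz": 0,"grip": 4.4}]'

```text
clock: 24.52
tcp_pos: [0.5575, 0.0593, 0.2654]
tcp_rot: [0.003, 0.773, 0.635, 0.004]
force: [0.7, -0.3, -0.5]
gripper_width: 0.0439
```

Request:
apply_moves --commands '[{"dx": 3.5,"dy": 0,"dz": 0,"wx": 0,"wy": 0,"wz": 0,"grip": 4.4},{"dx": 2.0,"dy": 0,"dz": 0,"wx": 0,"wy": 0,"wz": 0,"grip": 4.4},{"dx": 0,"dy": 0,"dz": 0,"wx": 0,"wy": 0,"wz": 0,"grip": 4.4},{"dx": 0,"dy": 0,"dz": 0,"wx": 0,"wy": 0,"wz": 0,"grip": 4.4},{"dx": 0,"dy": 0,"dz": 0,"wx": 0,"wy": 0,"wz": 0,"grip": 4.4}]'

```text
clock: 24.93
tcp_pos: [0.5678, 0.1222, 0.2696]
tcp_rot: [0.003, 0.77, 0.637, 0.005]
force: [0.2, 0.7, -0.1]
gripper_width: 0.0444
```

```bash
python3 - <<'E'
from h import *
go(527.5,-97.65,250,79.3)
t=np.radians(-10.7); X=np.array([np.cos(t),np.sin(t)]); Y=np.array([-np.sin(t),np.cos(t)])
for n in("top","scene"):
    f=grab_frame(n); P=pts(f); z=P[...,2]*1000
    for s,c in(("b",(.5015,-.2335)),("d",(.5275,-.0977))):
        d=(P[...,:2]-c)*1000; a=d@X;b=d@Y
        m=(abs(a)<70)&(abs(b)<25)&(z>95)&(z<165); zt=np.percentile(z[m],95); k=m&(z>zt-6)
        print(n,s,m.sum(),"x",np.percentile(a[m],[1,99]).round(1),"top y",b[k].mean().round(1),"top z",zt.round(1),"per-x",[np.percentile(z[m&(a>l)&(a<l+20)],95).round(1) for l in(-45,25)])
    p=f["pixels"][:,:,::-1]
    if n=="scene": cv2.imwrite("pics/fin.png",cv2.resize(p[210:360,190:340],(600,600),interpolation=cv2.INTER_CUBIC))
E
```

```text
clk 24.93 tcp [0.5678 0.1222 0.2696] heading 79.21 tilt [0.0123 0.0021] wz -0.09 dx,dy,dz cm [-22.36   0.12   1.96] F [ 0.19  0.69 -0.1 ] T [-0.05  0.03 -0.07] grip 44.37
turn wx wy wz deg [ 0.67 -0.25 -0.09]
top b 503 x [-47.4  50.1] top y 0.3 top z 154.5 per-x [np.float64(154.3), np.float64(152.9)]
top d 275 x [-48.5  48.8] top y -0.0 top z 133.7 per-x [np.float64(135.3), np.float64(133.0)]
scene b 484 x [-48.5  51.4] top y -2.2 top z 152.2 per-x [np.float64(152.0), np.float64(152.0)]
scene d 314 x [-49.2  50. ] top y -2.3 top z 130.8 per-x [np.float64(130.9), np.float64(130.0)]
```

View pics/fin.png

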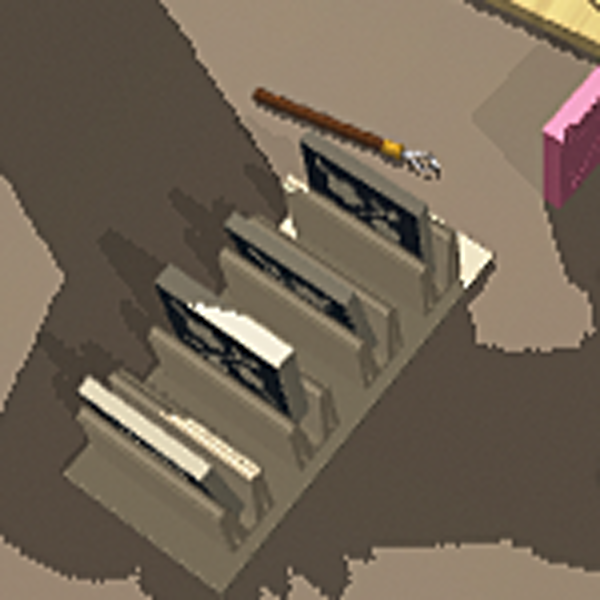

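Both tiles stand upright in their slots: b at crop (230,350) and d at (365,200). The loaded tiles are undisturbed and the arm is clear. Handing in.

```bash
python3 -c "
from workcell import *
print(close_job())"
```

```text
the job is handed in; nothing more can be done
None
```

Both tiles are loaded, and I handed the job in at about 25 s of the 72 s. The thick tile (about 15.5 mm) is in slot b and the thin one (about 11 mm) is in slot d. I eased each down until the wrist force showed it had wedged, then released it slowly.

**Final position:** the scene camera puts the tile tops at 152 mm (b) and 131 mm (d), against about 151.8 and 130.4 mm expected. Both are within about 2 mm of centre along their slots and show no noticeable lean. The arm is clear.

**Neighbours:** in the last picture the two loaded tiles and the carving tool look undisturbed. I did not measure them again, or the vase, pot and bowl.

**What went wrong or disagreed:**
- **Push in slot b:** it briefly reached about 7 N, above the 5 N asked for but well under the 20 N limit. In slot d the readings showed about 3.5 N.
- **Cameras:** the two differ by 2–3 mm across the slots and in height; the top camera puts the tile tops 2–3 mm higher. I settled the sideways position by comparing slot with held tile in the same view, and by feel.

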